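# Draw the strainer basket from the water filter with the pull hook

### The arm

A 7-joint arm with a two-finger parallel gripper is mounted at the origin on the work surface. World frame = base frame: x ahead of the robot, y to its left, z up, the work surface at z = 0. Lengths are in mm, angles in rad, forces in N, time in s.
With the tool pointing down it reaches from about 400 to 875 mm from the base axis. Payload 4.4 kg.
Tool frame: the origin (TCP) lies on the centre line of the jaws, within the pads' length; the fingertips stand 19 mm ahead of it and the grasp point (between the pads) is the TCP; z points along the fingers, y is the direction in which the jaws open and shut (so a half turn about z gives the same grasp; the last joint's range is limited). The gripper opens to 85 mm and grips with 20 to 120 N. Pads are 22 mm wide; open, the fingers measure 114 mm over their backs; the gripper's body (76 mm by 85 mm) begins 54 mm behind the grasp point. The pads swing forward as they close: fully open they stand 13 mm farther back than shut.
Start: joints at [-1.226, 0.628, 0.038, 1.517, -0.027, 0.996, -0.02], TCP at [259.552, 595.945, 250.313] pointing down, gripper open.
Joint ranges: [-3.06, 3.06], [-0.37, 2.12], [-1.25, 1.32], [0.18, 2.47], [-1.1, 4.24], [0.23, 1.98], [-2.94, 2.94]. Speed limits (rad/s): [2.57, 2.57, 3.14, 3.14, 3.14, 3.14, 3.14].

### API

Orientations are given as a unit quaternion [x, y, z, w].
In Python, from station import monitor, imaging, bot gives the robot as it stands. The module is installed in compiled form; this text tells all that it offers.
- The arm moves only by the tool apply_moves, never from a script. Its argument "targets" is a list of rows, each an object with "hand": the closure, from 0 (fully open) to 1 (shut); "xyz": the shift along the tool's x, y, z in m, a list of three; "spin": the turn about the tool's z in degrees. In form: [{"hand": hand, "xyz": [tx, ty, tz], "spin": spin}, ...]. A call has exactly 5 rows; each row is the pose to reach, as a shift and turn from the pose commanded when the call began, along the tool's axes at that moment; what a row does not reach only later rows make up. A row lasts 1/12 s, in which the tool goes at most 41.7 mm and 7.16 degrees, less where a joint would pass 70% of its speed; a pose out of reach is approached as far as the arm can. A call with a gripper value outside its range is refused whole. The fingers move at their own pace and stop on an object; "force" is the grip in N (left out, the last holds). Time passes only in rows, so rows that repeat a pose let the fingers close, or fill a call up. It gives the time, the measured TCP pose, the force and the opening at its end, in the units of the state.
- monitor.get_obs(): the state, without advancing time (a new reading comes with each control period).
- imaging.camera(name): name is "side" or "top"; returns the picture (420x560x3 uint8, red, green, blue); there is no depth.
- imaging.get_calibration(name): a dict with "K" (3x3 intrinsics, pixels), "xyz" and "orientation" of the camera in the world. Camera axes: x right, y up, looking along -z (the intrinsics and any distortion apply to the point x, -y, -z); pixel columns grow to the right and rows downward; lengths in mm; the calibration is good to about 2 mm. A picture is of the moment at which its call begins. get_calibration takes no time and is no camera call.
- bot.sign_off(): hands the job in, once; it reports no verdict.
The state is a dict: "t": time; "qpos": joint angles; "joint_vel": joint speeds; "tau": joint torques, N m; "eef_pos": TCP position; "tcp_rot": TCP orientation; "ft_force": force on the tool from outside, world axes, zero at the start; "ft_torque": the same for the moment, N m; "finger_gap": finger opening in mm.
Only numpy, scipy, OpenCV 4.12 (cv2) and the standard library are available. Lean on these libraries where they do the work, as an engineer would, in place of code of your own. Each camera call takes 0.05 s, during which the arm holds its last target.

### The job

Take the pull hook from its stand, catch the wire bail of the strainer basket deep in the open filter housing, draw the basket up out of the bore and stand it upright in the white draining tray, then hang the hook back in its stand. The bail is stiff, weak against a sideways push and leans an unknown way: feel for it with the hook and do not force it. Carry the basket on the hook only, fingers off, set it down gently without dropping it, and leave the cap, bottle and tape roll where they are.

Things in the scene. Friction and masses are not known exactly. Their poses are not given: they have to be found in the camera images.
- housing: Grey plastic filter housing fixed to the bench: an upright open cylinder 80 mm across, 147 mm tall, on a round foot 120 mm across. Round blind bore 60 mm across, its floor 12 mm above the bench. On +y and -y a pipe union 54 mm across, axis at height 78 mm, reaches 115 mm from the axis. Origin: on the bore axis at bench level, z up.
- bore_rim (a point): Centre of the open top of the bore, 147 mm above the bench.
- strainer: Perforated steel basket of about 0.15 kg standing on the bore's floor: an open cup 49 mm across, with a band 56 mm across at its top (20 to 30 mm above its underside). Rubber seal lips press on the band: it takes roughly 8 to 16 N to draw it the first 10 mm, then it comes freely. Its bail takes 22 N of pull, but only 7 N of push from the side or above. Origin: centre of its underside, z up.
- pivot (a point): Middle of the bail's pivot axis, 28 mm above the basket's underside; axes as the basket's. The bail is an arch of 4 mm wire pivoted at y = +-22 mm, 34 mm high to the wire's centre, flat over the middle 12 mm. Very stiff in its pivots, it leans to the basket's +x or -x by an angle that is not measured, up to 0.42 rad: mid wire up to 14 mm off centre, either side.
- hook: Pull hook, 0.09 kg, hanging upright in its stand. Wooden handle 20 mm (along its x) by 28 mm (y), 56 mm tall. Origin: centre of the handle's underside, z up. A straight steel shank 5 mm thick runs down along -z to the foot.
- foot (a point): On the hook's shank axis at the centre line of the foot, 103 mm below the hook's origin; axes as the hook's. The foot, 4.4 mm thick, points along the hook's +x and ends in an upturned tip 4 mm thick whose centre line is 11.5 mm from the shank's; tip top 9.5 mm above the foot's centre line. Clear gap between shank and tip 7 mm.
- stand: Dark steel hook stand fixed to the bench: a plate with a post (top at 123 mm, 36 to 46 mm from the origin towards +x) carrying a level fork open towards the stand's -x. The slot is 11 mm wide and runs along x; its two prongs are 10.5 mm wide, 6 mm thick and end 20 mm from the origin on the -x side. Origin: on the bench below the hanging shank.
- rest (a point): Mid slot at the top of the prongs, 125 mm above the bench: here the hook's origin rests when hung up, handle underside on the prongs, shank in the slot, the 28 mm side of the handle across the slot and the foot pointing to the stand's -x.
- tray: White plastic draining tray fixed to the bench, 200 (x) by 170 (y) mm, 28 mm high, walls 4 mm, floor 4 mm thick. Origin: centre of its underside.
- cap: Black screw cap of the housing, 90 mm across, lying on the bench with its grip bar up, 49 mm high. Not to be moved. Origin: centre of its underside.
- bottle: White plastic bottle, 72 mm across, 190 mm tall, standing on the bench. Not to be moved. Origin: centre of its underside.
- tape: Roll of green tape lying flat on the bench, 96 mm across, 24 mm high. Not to be moved. Origin: centre of its underside.

How it is judged (in metres and radians):
On the way, in this order (a step that is already met when the one before it is completed fails the run):
1. the basket hangs on the hook, clear above the bore (z of strainer in the frame of bore_rim above 0 m and contact force between hook and strainer above 0.3 N), for 0.1 s.
2. the basket stands upright on the tray floor, off the hook (z of strainer in the frame of tray below 0.008 m and x of strainer in the frame of tray between -0.08 and 0.08 m and y of strainer in the frame of tray between -0.065 and 0.065 m and angle between strainer's own z axis and vertical below 0.1 rad and contact force between hook and strainer below 0.05 N), for 0.3 s.
At the end, for the whole second after the job is handed in: The basket stands upright (within 0.1 rad) and still on the tray's floor, off the hook, its centre at least 20 mm inside the tray's outer edges; the hook hangs upright (within 0.12 rad) and still in the fork, its origin within 12 mm of the rest point, carried by the stand (z of strainer in the frame of tray below 0.008 m and x of strainer in the frame of tray between -0.08 and 0.08 m and y of strainer in the frame of tray between -0.065 and 0.065 m and angle between strainer's own z axis and vertical below 0.1 rad and linear speed of each of strainer, hook below 0.02 m/s and distance between hook and rest below 0.012 m and angle between hook's own z axis and vertical below 0.12 rad and contact force between hook and stand above 0.2 N); the robot touches nothing.
It fails at once if the hook pulls on the basket or its bail with more than 22 N (contact force between hook and strainer above 22 N).
It fails at once if the hook, not yet up under the wire, pushes on the bail or the basket with more than 7 N (contact force between hook and strainer above 7 N and z of foot in the frame of strainer below 0.049 m).
It fails at once if the robot's fingers or arm touch the basket (contact force between any of the fingers, the arm and strainer above 0.3 N).
It fails at once if the basket is dropped or flung (it moves faster than 0.8 m/s) (linear speed of strainer above 0.8 m/s).
It fails at once if the cap, the bottle or the tape roll is moved (distance of any of cap, bottle, tape from where it was at the start of the episode above 0.015 m).
It also fails if it takes over 72 s, if anything falls off the work surface, if the arm or the gripper's body presses on something with over 40 N, if the wrist force passes 120 N, or if a joint passes its speed limit or range.

## Working session

There is one attempt and no reset: what is moved stays moved. The work goes in short steps, Python scripts to look and compute and a tool call to move; the robot and the scene stay as the last step left them, time stands still between calls to the robot, and variables do not carry over. Pictures are saved under pics/ and viewed, and the job is handed in when it is done.

Besides the shell and the picture viewer there is one more tool, called by a JSON object that holds its "fn" and its "kwargs". apply_moves: Moves the arm, as the interface text tells. Its arguments: {"type":"object","properties":{"targets":{"type":"array"},"force":{"type":"number"}},"required":["targets"]}

```bash
mkdir -p pics; python3 - <<'E'
from station import monitor, imaging, bot
import cv2
o=monitor.get_obs(); print(o)
for n in ["side","top"]:
    im=imaging.camera(n); cv2.imwrite(f"pics/{n}0.png",im[:,:,::-1]); print(n,imaging.get_calibration(n))
E
```

```text
{'t': 0.0, 'qpos': array([-1.22579556,  0.62937527,  0.03839617,  1.51838809, -0.02700785,
        0.99627218, -0.01998004]), 'joint_vel': array([-0.00010757,  0.00104209,  0.00143604, -0.00060025,  0.00088614,
       -0.00033566, -0.00013835]), 'tau': array([-1.27002013e-04, -5.63409877e+01,  1.22627735e+00, -1.93446922e+01,
        1.10530943e-02,  1.06726433e-02, -4.03879511e-06]), 'eef_pos': array([259.28327589, 595.39869179, 249.3628876 ]), 'tcp_rot': array([ 2.03933464e-01,  9.78984277e-01, -9.42393631e-04, -1.99513958e-04]), 'ft_force': array([-0.80579581, -0.60748731,  0.42249058]), 'ft_torque': array([-0.07423945,  0.00120608,  0.07224282]), 'finger_gap': 85.40079049329212}
side {'K': array([[514.65348961,   0.        , 276.33131829],
       [  0.        , 514.65348961, 209.39310728],
       [  0.        ,   0.        ,   1.        ]]), 'xyz': array([ 270.08048343, -635.41426181,  959.1334263 ]), 'orientation': array([ 0.33897738, -0.08387935, -0.20446294,  0.91446897])}
top {'K': array([[391.90279891,   0.        , 280.49174174],
       [  0.        , 391.90279891, 204.00094527],
       [  0.        ,   0.        ,   1.        ]]), 'xyz': array([482.73260139,  19.86146147, 888.26231405]), 'orientation': array([ 0.03189885, -0.06411468, -0.70359916,  0.70697948])}
```

View pics/side0.png

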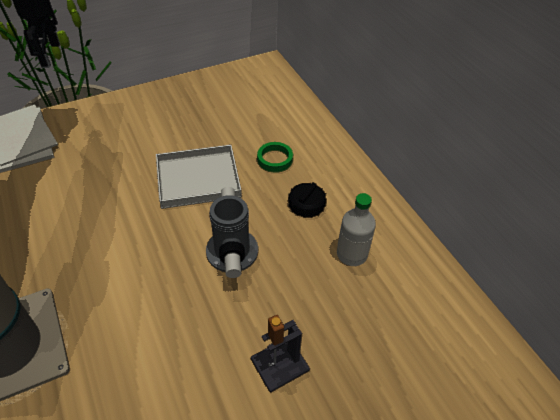

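View pics/top0.png

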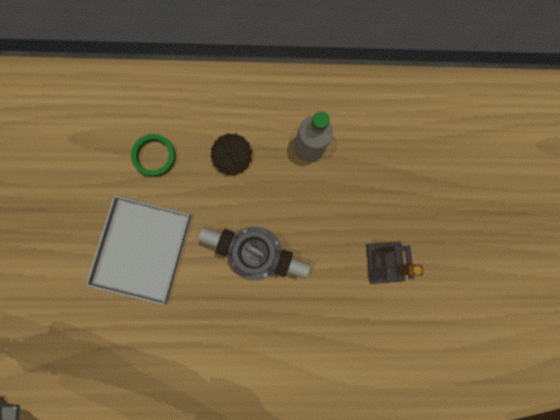

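```bash
cat > h.py <<'E'
import numpy as np, cv2
from scipy.spatial.transform import Rotation as R
from station import monitor, imaging, bot
def cal(n):
    c=imaging.get_calibration(n); return c["K"],np.array(c["xyz"]),R.from_quat(c["orientation"]).as_matrix()
def proj(n,P):
    K,t,M=cal(n); p=(np.atleast_2d(P)-t)@M; q=np.c_[p[:,0],-p[:,1],-p[:,2]]@K.T; return q[:,:2]/q[:,2:]
def ray(n,uv,z):
    K,t,M=cal(n); d=np.linalg.inv(K)@np.array([uv[0],uv[1],1.]); d=M@np.array([d[0],-d[1],-d[2]])
    return t+d*(z-t[2])/d[2]
def snap(n,name,box=None,s=1):
    im=imaging.camera(n)[:,:,::-1].copy(); cv2.imwrite(f"pics/{name}_full.png",im)
    if box: im=im[box[1]:box[3],box[0]:box[2]]
    cv2.imwrite(f"pics/{name}.png",cv2.resize(im,None,fx=s,fy=s,interpolation=cv2.INTER_CUBIC)); return im
def crop(src,name,box,s):
    im=cv2.imread(f"pics/{src}.png")[box[1]:box[3],box[0]:box[2]]
    cv2.imwrite(f"pics/{name}.png",cv2.resize(im,None,fx=s,fy=s,interpolation=cv2.INTER_CUBIC))
E
python3 - <<'E'
from h import *
crop("top0","c1",(190,200,320,300),6)
crop("top0","c2",(350,225,440,300),8)
crop("side0","c3",(190,170,270,290),5)
crop("side0","c4",(240,300,320,395),6)
E
```

```text
(no output)
```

View pics/c1.png

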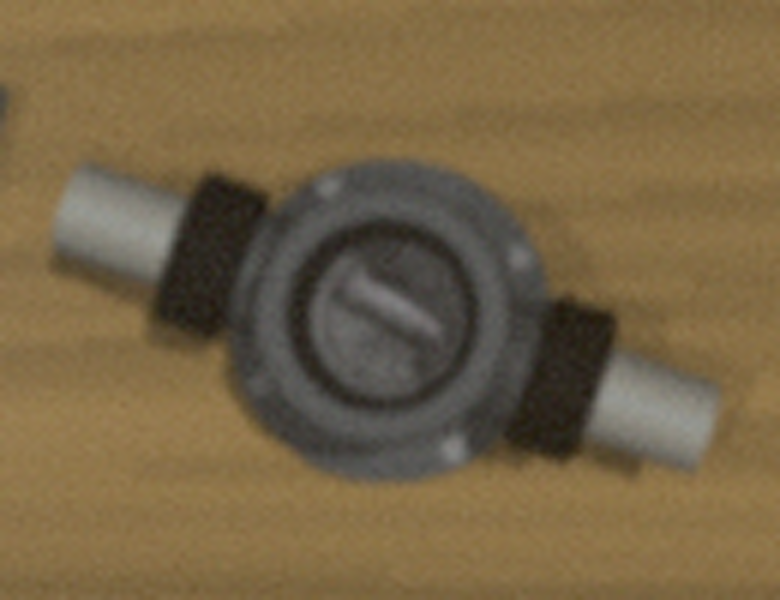

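View pics/c2.png

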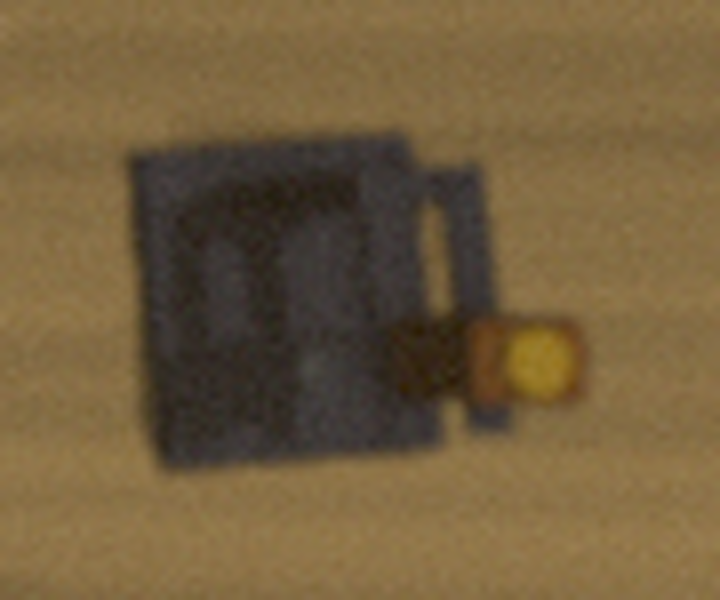

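View pics/c3.png

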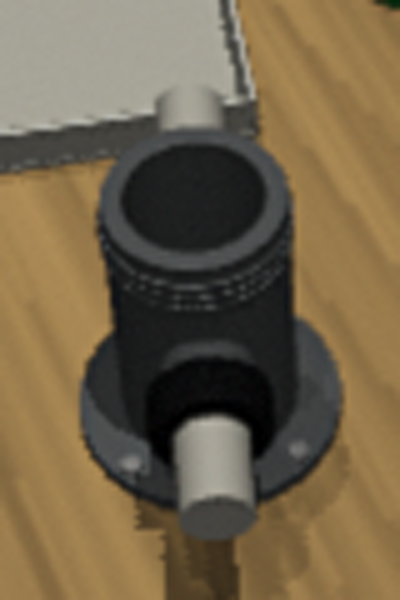

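View pics/c4.png

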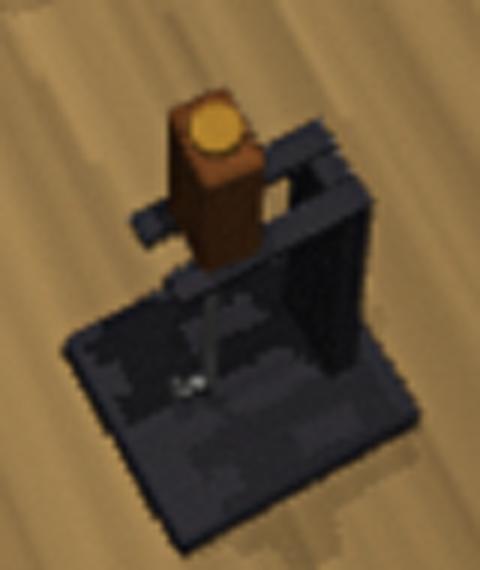

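```bash
cat > fit.py <<'E'
from h import *
from scipy.optimize import least_squares
def tri(z,top,side):
    a=ray("top",top,z)[:2]; b=ray("side",side,z)[:2]; return a,b
T=lambda c,o,s:np.array(c)/s+np.array(o)-0.5+0.5/s
t1=lambda c:T(c,(190,200),6); t2=lambda c:T(c,(350,225),8); s3=lambda c:T(c,(190,170),5); s4=lambda c:T(c,(240,300),6)
print("rim",tri(147,t1((384,313)),s3((195,197))))
print("handle top",tri(181,t2((541,362)),s4((217,128))))
print("unions L,R top view z78", ray("top",t1((120,222)),78),ray("top",t1((655,412)),78))
print("bail ends z72",ray("top",t1((350,285)),72),ray("top",t1((440,331)),72))
pts=[("top",t2((482,165)),(46,-16,125)),("top",t2((512,430)),(-20,-16,125)),("top",t2((471,432)),(-20,-5.5,125)),
("side",s4((320,120)),(46,16,125)),("side",s4((372,199)),(46,-16,125)),("side",s4((131,214)),(-20,16,125)),("side",s4((163,283)),(-20,-16,125))]
def res(p,sel=("top","side")):
    c,s=np.cos(p[2]),np.sin(p[2]); r=[]
    for n,uv,q in pts:
        if n in sel: r+=list(proj(n,[p[0]+c*q[0]-s*q[1],p[1]+s*q[0]+c*q[1],q[2]])[0]-uv)
    return np.array(r)
for sel in [("top",),("side",),("top","side")]:
    f=least_squares(res,[460,-250,0],args=(sel,)); print(sel,f.x.round(3),f.fun.round(2))
E
python3 fit.py
```

```text
rim (array([493.53829601,  36.39427029]), array([493.85889167,  36.34688707]))
handle top (array([ 461.26252958, -260.39667212]), array([ 462.72357555, -256.3829297 ]))
unions L,R top view z78 [525.1765817  128.21900079  78.        ] [461.22298825 -54.71938517  78.        ]
bail ends z72 [504.17285882  49.85171443  72.        ] [488.53088497  18.77942086  72.        ]
('top',) [ 4.61607e+02 -2.57396e+02  7.00000e-02] [ 0.02 -0.62  0.07  0.23 -0.08  0.37]
('side',) [ 4.61100e+02 -2.55339e+02  1.40000e-02] [ 0.2  -0.72 -0.13  0.64 -1.3  -1.85  1.2   1.8 ]
('top', 'side') [ 4.61423e+02 -2.56300e+02  3.90000e-02] [ 0.22 -0.3  -0.77  0.61 -0.94  0.58  0.11 -0.77  0.17  0.4  -0.99 -1.15
  1.93  2.34]
```

```bash
cat > ov.py <<'E'
from fit import *
def ov(n,src,box,s,p,out):
    im=cv2.imread(f"pics/{src}.png")[box[1]:box[3],box[0]:box[2]]; im=cv2.resize(im,None,fx=s,fy=s,interpolation=cv2.INTER_CUBIC)
    c,sn=np.cos(p[2]),np.sin(p[2])
    def L(a,b,col):
        q=[proj(n,[p[0]+c*x[0]-sn*x[1],p[1]+sn*x[0]+c*x[1],x[2]])[0] for x in (a,b)]
        q=[tuple(int(v) for v in ((k-np.array(box[:2])+.5)*s)) for k in q]; cv2.line(im,q[0],q[1],col,1)
    def B(x0,x1,y0,y1,z,col):
        P=[(x0,y0,z),(x1,y0,z),(x1,y1,z),(x0,y1,z)]
        for i in range(4): L(P[i],P[(i+1)%4],col)
    B(-20,46,5.5,16,125,(0,255,0));B(-20,46,-16,-5.5,125,(0,255,0)); B(-10,10,-14,14,181,(255,255,0));B(-10,10,-14,14,125,(255,255,0))
    cv2.imwrite(f"pics/{out}.png",im)
p=(461.5,-257,0.06)
ov("top","top0",(350,225,440,300),8,p,"o1"); ov("side","side0",(240,300,320,395),6,p,"o2")
E
python3 ov.py >/dev/null
```

```text
(no output)
```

View pics/o1.png

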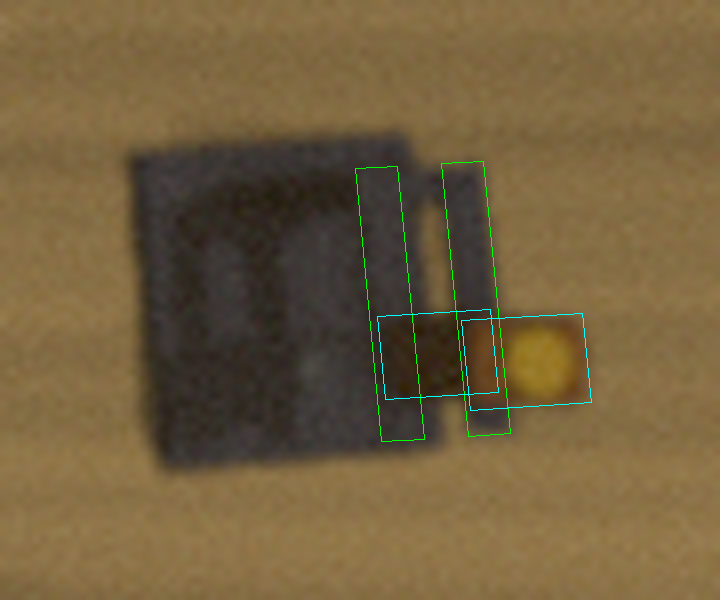

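View pics/o2.png

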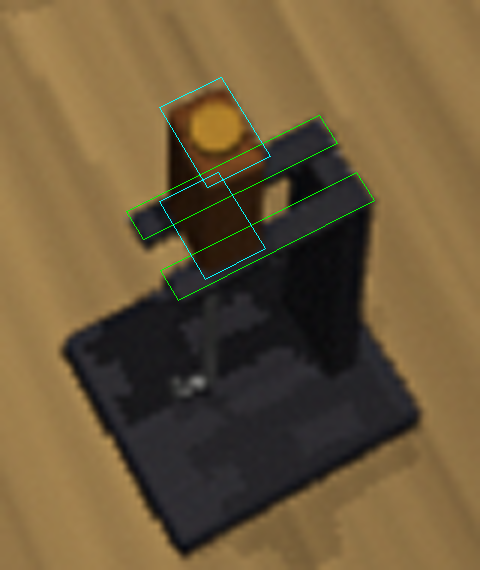

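```bash
cat > bail.py <<'E'
from fit import *
box=(225,225,285,282); s=10
im=cv2.imread("pics/top0.png")[box[1]:box[3],box[0]:box[2]]; im=cv2.resize(im,None,fx=s,fy=s,interpolation=cv2.INTER_CUBIC)
im=np.clip(im.astype(float)*1.6,0,255).astype(np.uint8); cv2.imwrite("pics/b0.png",im)
C=np.array([493.7,36.4])
def px(P): return ((proj("top",P)-np.array(box[:2])+.5)*s).astype(int)
def circ(r,z,col):
    a=np.linspace(0,2*np.pi,60); cv2.polylines(im,[px(np.c_[C[0]+r*np.cos(a),C[1]+r*np.sin(a),0*a+z])],True,col,1)
circ(40,147,(0,255,255));circ(30,147,(0,255,0));circ(28,42,(255,0,255));circ(24.5,42,(255,0,0));circ(30,12,(80,80,80))
yaw=np.deg2rad(-26.7); ex=np.array([np.cos(yaw),np.sin(yaw)]); ey=np.array([-ex[1],ex[0]])
for d,col in [(-5,(0,0,255)),(0,(255,255,255)),(5,(255,255,0))]:
    h=np.sqrt(34**2-d*d); L=[]
    for y,f in [(-22,0),(-6,1),(6,1),(22,0)]:
        L.append([*(C+ex*d*f+ey*y),40+h*f])
    cv2.polylines(im,[px(np.array(L))],False,col,1)
cv2.imwrite("pics/b1.png",im)
E
python3 bail.py >/dev/null
```

```text
(no output)
```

View pics/b0.png

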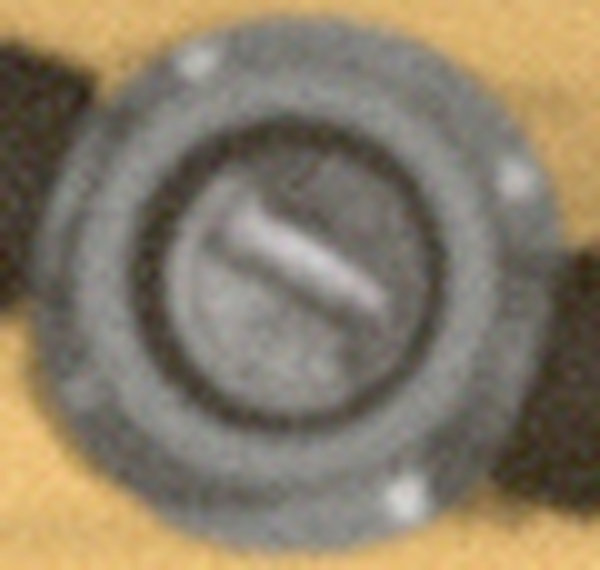

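View pics/b1.png

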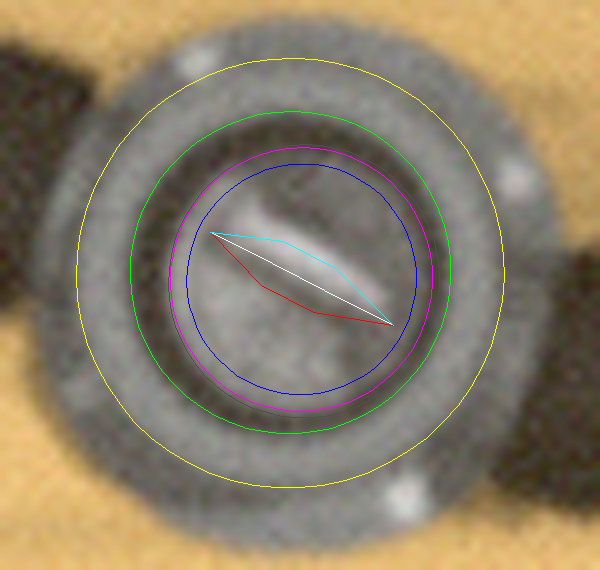

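```bash
cat > bail2.py <<'E'
from bail import *
tiles=[]
for yd,d in [(-28,4),(-28,7),(-32,4),(-32,7),(-36,4),(-36,7)]:
    im=cv2.imread("pics/b0.png"); yaw=np.deg2rad(yd); ex=np.array([np.cos(yaw),np.sin(yaw)]); ey=np.array([-ex[1],ex[0]])
    a=np.linspace(0,np.pi/2,10); arc=np.c_[6+16*np.cos(a),18+16*np.sin(a)]
    prof=np.vstack([[22,0],arc,arc[::-1]*[-1,1],[-22,0]])
    th=np.arcsin(d/34)
    L=np.array([[*(C+ex*h*np.sin(th)+ey*y),40+h*np.cos(th)] for y,h in prof])
    cv2.polylines(im,[px(L)],False,(0,0,255),1); im=im[120:420,130:440]; cv2.putText(im,f"{yd} {d}",(5,20),0,.6,(0,255,255),1); tiles.append(im)
out=np.vstack([np.hstack(tiles[i::2]) for i in (0,1)]); cv2.imwrite("pics/b2.png",cv2.resize(out,None,fx=.85,fy=.85))
E
python3 bail2.py >/dev/null
```

```text
(no output)
```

View pics/b2.png

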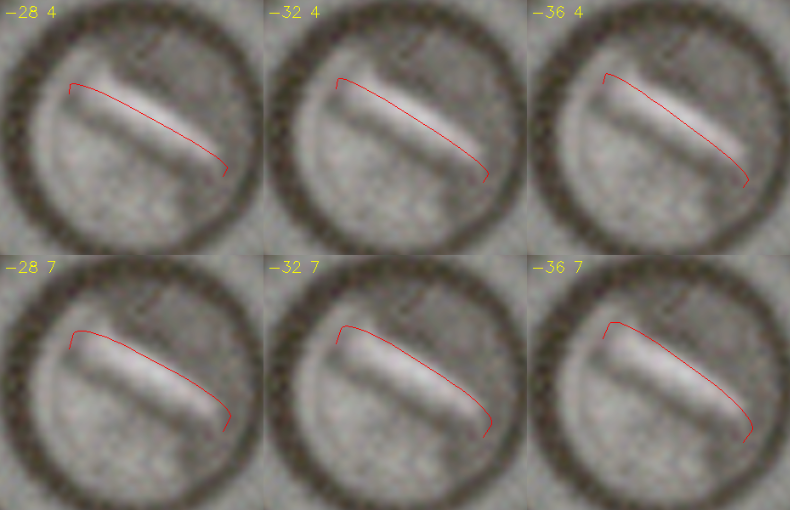

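```bash
cat > mv.py <<'E'
import numpy as np,sys
# usage: mv.py x y z psi  tx ty tz tpsi
a=[float(v) for v in sys.argv[1:]]
p=np.deg2rad(a[3]); d=np.array(a[4:7])-np.array(a[:3])
print("tool xyz m",(np.array([-np.sin(p)*d[0]+np.cos(p)*d[1], np.cos(p)*d[0]+np.sin(p)*d[1], -d[2]])/1000).round(4),"spin",round(a[3]-a[7],2),"dist",np.linalg.norm(d).round(1))
E
python3 mv.py 259.55 595.95 250.3 66.47 400 450 270 31.47
python3 mv.py 400 450 270 31.47 480 260 270 3.4
python3 mv.py 480 260 270 3.4 480 60 270 3.4
python3 mv.py 480 60 270 3.4 480 -140 270 3.4
python3 mv.py 480 -140 270 3.4 462 -257 250 3.4
```

```text
tool xyz m [-0.187  -0.0777 -0.0197] spin 35.0 dist 203.5
tool xyz m [-0.2038 -0.031  -0.    ] spin 28.07 dist 206.2
tool xyz m [-0.1996 -0.0119 -0.    ] spin 0.0 dist 200.0
tool xyz m [-0.1996 -0.0119 -0.    ] spin 0.0 dist 200.0
tool xyz m [-0.1157 -0.0249  0.02  ] spin 0.0 dist 120.1
```

{"fn": "apply_moves", "kwargs": {"targets": [{"hand":0,"xyz":[-0.0374,-0.0155,-0.0039],"spin":7},{"hand":0,"xyz":[-0.0748,-0.0311,-0.0079],"spin":14},{"hand":0,"xyz":[-0.1122,-0.0466,-0.0118],"spin":21},{"hand":0,"xyz":[-0.1496,-0.0622,-0.0158],"spin":28},{"hand":0,"xyz":[-0.187,-0.0777,-0.0197],"spin":35}]}}

```text
t: 0.52
eef_pos: [400.8, 448.3, 269.9]
tcp_rot: [0.491, 0.871, -0.0, -0.0]
ft_force: [0.7, 0.2, -0.5]
finger_gap: 85.2
```

{"fn": "apply_moves", "kwargs": {"targets": [{"hand":0,"xyz":[-0.0408,-0.0062,0],"spin":6},{"hand":0,"xyz":[-0.0815,-0.0124,0],"spin":12},{"hand":0,"xyz":[-0.1223,-0.0186,0],"spin":18},{"hand":0,"xyz":[-0.163,-0.0248,0],"spin":24},{"hand":0,"xyz":[-0.2038,-0.031,0],"spin":28}]}}

```text
t: 0.93
eef_pos: [480.0, 258.1, 269.8]
tcp_rot: [0.687, 0.727, -0.0, -0.0]
ft_force: [0.7, 0.6, -0.3]
finger_gap: 85.3
```

{"fn": "apply_moves", "kwargs": {"targets": [{"hand":0,"xyz":[-0.04,-0.0024,0],"spin":0},{"hand":0,"xyz":[-0.08,-0.0048,0],"spin":0},{"hand":0,"xyz":[-0.12,-0.0072,0],"spin":0},{"hand":0,"xyz":[-0.16,-0.0096,0],"spin":0},{"hand":0,"xyz":[-0.2,-0.012,0],"spin":0}]}}

```text
t: 1.35
eef_pos: [479.4, 57.9, 269.8]
tcp_rot: [0.685, 0.728, -0.0, -0.0]
ft_force: [0.5, -0.9, -0.5]
finger_gap: 85.1
```

{"fn": "apply_moves", "kwargs": {"targets": [{"hand":0,"xyz":[-0.04,-0.0024,0],"spin":0},{"hand":0,"xyz":[-0.08,-0.0048,0],"spin":0},{"hand":0,"xyz":[-0.12,-0.0072,0],"spin":0},{"hand":0,"xyz":[-0.16,-0.0096,0],"spin":0},{"hand":0,"xyz":[-0.2,-0.012,0],"spin":0}]}}

```text
t: 1.77
eef_pos: [479.5, -142.4, 269.9]
tcp_rot: [0.685, 0.728, 0.0, -0.0]
ft_force: [0.7, -0.1, 0.9]
finger_gap: 85.4
```

{"fn": "apply_moves", "kwargs": {"targets": [{"hand":0,"xyz":[-0.03,-0.006,0.005],"spin":0},{"hand":0,"xyz":[-0.06,-0.012,0.01],"spin":0},{"hand":0,"xyz":[-0.09,-0.019,0.015],"spin":0},{"hand":0,"xyz":[-0.1157,-0.0249,0.02],"spin":0},{"hand":0,"xyz":[-0.1157,-0.0249,0.02],"spin":0}]}}

```text
t: 2.18
eef_pos: [459.6, -264.0, 249.3]
tcp_rot: [0.688, 0.725, -0.002, 0.001]
ft_force: [-0.0, 0.2, 1.2]
finger_gap: 85.6
```

```bash
cat > st.py <<'E'
from h import *
o=monitor.get_obs(); q=o["tcp_rot"]; M=R.from_quat(q).as_matrix(); print("t",round(o["t"],2),"pos",o["eef_pos"].round(2),"psi",np.rad2deg(np.arctan2(M[1,1],M[0,1])).round(2),"zax",M[:,2].round(4),"F",o["ft_force"].round(2),"T",o["ft_torque"].round(3),"gap",round(o["finger_gap"],1),"q",o["qpos"].round(2))
E
python3 st.py; python3 -c "
from h import *
snap('side','s1',(220,250,360,395),5);snap('top','t1',(330,190,470,320),5)"
```

```text
t 2.18 pos [ 459.57 -263.99  249.33] psi 2.99 zax [-0.0019 -0.0039 -1.    ] F [-0.    0.24  1.23] T [-0.095  0.011 -0.027] gap 85.6 q [ 0.19  0.48  0.4   1.86 -0.24  0.84  0.77]
```

```bash
python3 st.py
```

```text
t 2.28 pos [ 461.4  -258.53  249.47] psi 3.3 zax [-1.3e-03  5.0e-04 -1.0e+00] F [ 0.84  1.01 -0.51] T [ 0.034  0.007 -0.012] gap 85.3 q [ 0.19  0.48  0.4   1.86 -0.24  0.85  0.76]
```

View pics/s1.png

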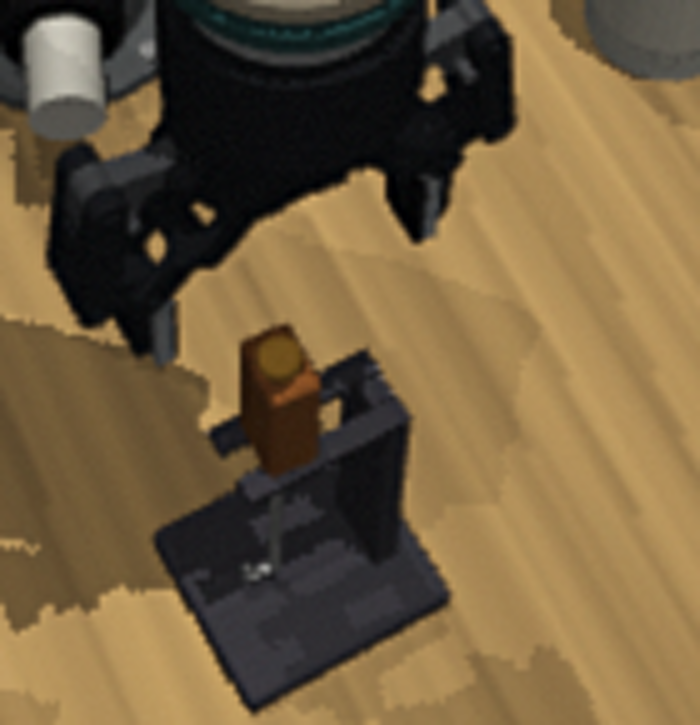

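View pics/t1.png

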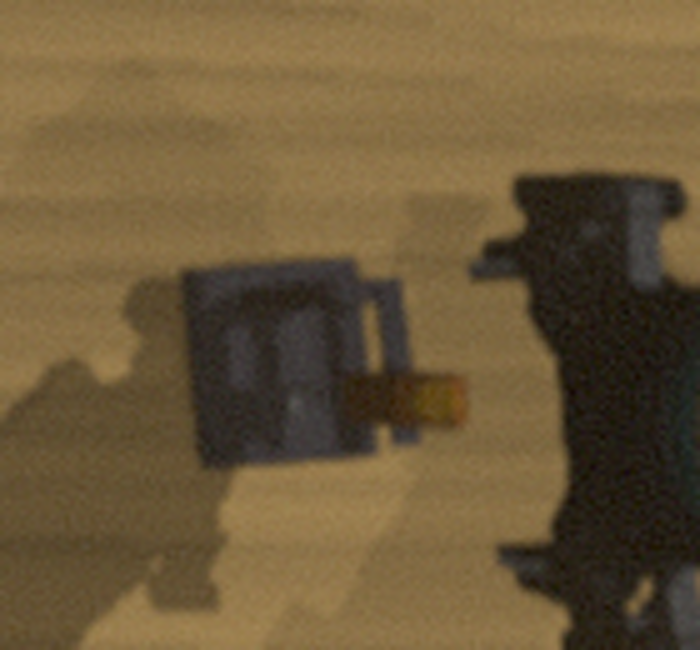

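{"fn": "apply_moves", "kwargs": {"targets": [{"hand":0,"xyz":[0,0,0.02],"spin":0},{"hand":0,"xyz":[0,0,0.045],"spin":0},{"hand":0,"xyz":[0,0,0.07],"spin":0},{"hand":0,"xyz":[0,0,0.088],"spin":0},{"hand":0,"xyz":[0,0,0.095],"spin":0}]}}

```text
t: 2.7
eef_pos: [461.5, -254.9, 152.6]
tcp_rot: [0.684, 0.729, -0.0, -0.002]
ft_force: [0.6, 0.2, 0.3]
finger_gap: 85.7
```

```bash
python3 -c "
from h import *
snap('side','s2',(240,270,340,395),6);snap('top','t2',(350,220,450,320),6)";python3 st.py
```

```text
t 2.8 pos [ 462.01 -255.99  154.03] psi 3.57 zax [-0.0023  0.0019 -1.    ] F [0.17 0.03 0.58] T [ 0.041  0.061 -0.008] gap 85.3 q [ 0.24  0.62  0.33  1.95 -0.32  0.62  0.83]
```

View pics/s2.png

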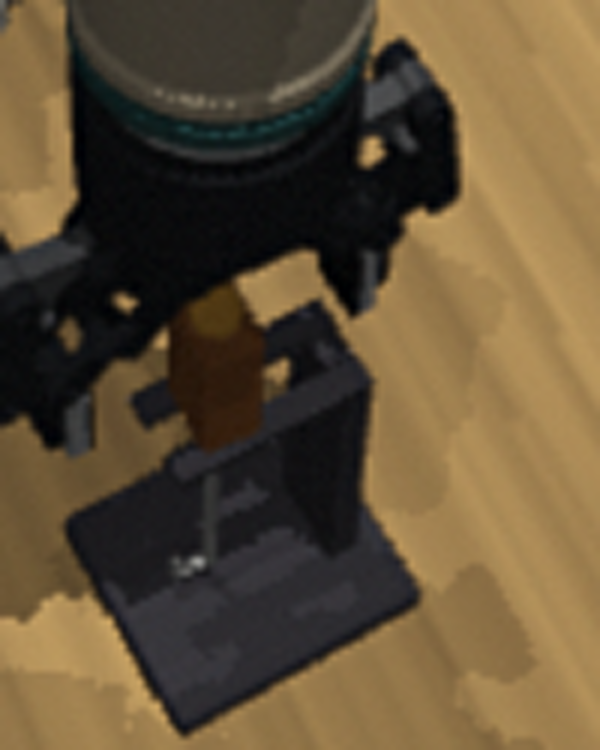

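View pics/t2.png

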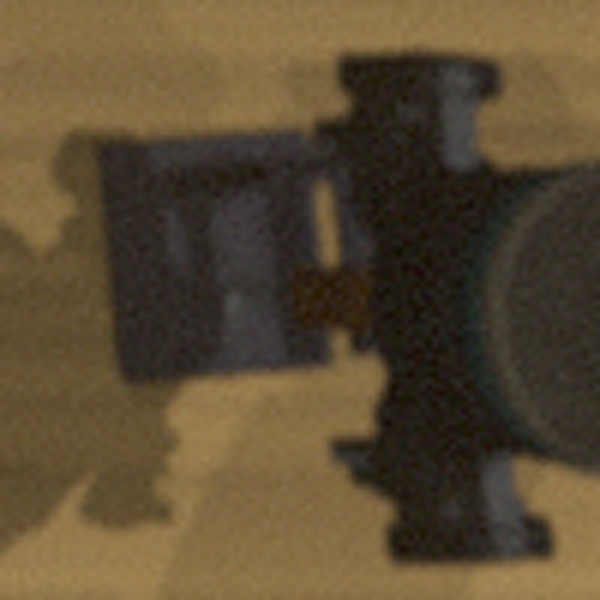

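{"fn": "apply_moves", "kwargs": {"targets": [{"hand":1,"xyz":[0,0,0],"spin":0},{"hand":1,"xyz":[0,0,0],"spin":0},{"hand":1,"xyz":[0,0,0],"spin":0},{"hand":1,"xyz":[0,0,0],"spin":0},{"hand":1,"xyz":[0,0,0],"spin":0}], "force": 80}}

```text
t: 3.22
eef_pos: [462.6, -257.8, 155.7]
tcp_rot: [0.685, 0.728, 0.0, 0.001]
ft_force: [0.2, 0.3, -0.6]
finger_gap: 25.6
```

{"fn": "apply_moves", "kwargs": {"targets": [{"hand":1,"xyz":[0,0,0],"spin":0},{"hand":1,"xyz":[0,0,0],"spin":0},{"hand":1,"xyz":[0,0,0],"spin":0},{"hand":1,"xyz":[0,0,0],"spin":0},{"hand":1,"xyz":[0,0,0],"spin":0}]}}

```text
t: 3.63
eef_pos: [462.5, -257.8, 155.7]
tcp_rot: [0.685, 0.728, 0.0, 0.0]
ft_force: [-0.4, 1.6, 5.7]
finger_gap: 19.0
```

```bash
python3 st.py
```

```text
t 3.63 pos [ 462.54 -257.77  155.66] psi 3.46 zax [ 1.e-03 -1.e-04 -1.e+00] F [-0.38  1.58  5.66] T [0.188 0.161 0.013] gap 19.0 q [ 0.24  0.61  0.33  1.95 -0.32  0.62  0.83]
```

{"fn": "apply_moves", "kwargs": {"targets": [{"hand":1,"xyz":[0,0,-0.005],"spin":0},{"hand":1,"xyz":[0,0,-0.01],"spin":0},{"hand":1,"xyz":[0,0,-0.012],"spin":0},{"hand":1,"xyz":[0,-0.005,-0.012],"spin":0},{"hand":1,"xyz":[0,-0.02,-0.012],"spin":0}]}}

```text
t: 4.05
eef_pos: [444.0, -258.7, 167.1]
tcp_rot: [0.685, 0.729, 0.0, 0.001]
ft_force: [0.5, 0.6, -0.9]
finger_gap: 19.3
```

```bash
python3 st.py
```

```text
t 4.05 pos [ 444.04 -258.72  167.12] psi 3.6 zax [ 2.4e-03 -9.0e-04 -1.0e+00] F [ 0.53  0.6  -0.91] T [-0.056  0.038 -0.009] gap 19.3 q [ 0.25  0.58  0.33  1.99 -0.31  0.62  0.85]
```

{"fn": "apply_moves", "kwargs": {"targets": [{"hand":1,"xyz":[0,-0.015,0],"spin":0},{"hand":1,"xyz":[0,-0.03,0],"spin":0},{"hand":1,"xyz":[0,-0.035,-0.01],"spin":0},{"hand":1,"xyz":[0,-0.035,-0.04],"spin":0},{"hand":1,"xyz":[0,-0.035,-0.078],"spin":0}]}}

```text
t: 4.47
eef_pos: [405.4, -260.2, 244.7]
tcp_rot: [0.686, 0.728, -0.001, -0.003]
ft_force: [1.4, -0.3, -1.6]
finger_gap: 19.4
```

```bash
python3 st.py
```

```text
t 4.47 pos [ 405.43 -260.21  244.66] psi 3.4 zax [-0.0051  0.0025 -1.    ] F [ 1.43 -0.3  -1.62] T [-0.002 -0.119 -0.017] gap 19.4 q [ 0.22  0.43  0.4   1.98 -0.23  0.78  0.82]
```

```bash
python3 mv.py 407.1 -260.3 245 3.47 420 -110 310 38.47
python3 mv.py 420 -110 310 38.47 460 20 312 73.47
python3 mv.py 460 20 312 73.47 479.1 45.2 312 108.47
python3 mv.py 479.1 45.2 312 108.47 479.1 45.2 312 143.47;  python3 mv.py 479.1 45.2 312 143.47 479.1 45.2 312 149;
```

```text
tool xyz m [ 0.1492  0.022  -0.065 ] spin -35.0 dist 164.3
tool xyz m [ 0.0769  0.1122 -0.002 ] spin -35.0 dist 136.0
tool xyz m [-0.0111  0.0296 -0.    ] spin -35.0 dist 31.6
tool xyz m [-0.  0. -0.] spin -35.0 dist 0.0
tool xyz m [-0.  0. -0.] spin -5.53 dist 0.0
```

{"fn": "apply_moves", "kwargs": {"targets": [{"hand":1,"xyz":[0.03,0.0,-0.02],"spin":-7},{"hand":1,"xyz":[0.06,0.005,-0.04],"spin":-14},{"hand":1,"xyz":[0.09,0.01,-0.055],"spin":-21},{"hand":1,"xyz":[0.12,0.016,-0.065],"spin":-28},{"hand":1,"xyz":[0.1492,0.022,-0.065],"spin":-35}]}}

```text
t: 4.88
eef_pos: [421.6, -109.7, 313.0]
tcp_rot: [0.432, 0.902, 0.001, 0.003]
ft_force: [0.2, 0.7, -1.5]
finger_gap: 18.9
```

{"fn": "apply_moves", "kwargs": {"targets": [{"hand":1,"xyz":[0.0154,0.0224,0],"spin":-7},{"hand":1,"xyz":[0.0308,0.0448,0],"spin":-14},{"hand":1,"xyz":[0.0462,0.0672,0],"spin":-21},{"hand":1,"xyz":[0.0616,0.0896,-0.001],"spin":-28},{"hand":1,"xyz":[0.0769,0.1122,-0.002],"spin":-35}]}}

```text
t: 5.3
eef_pos: [460.5, 20.5, 312.9]
tcp_rot: [0.141, 0.99, -0.0, 0.0]
ft_force: [-0.3, 0.4, -1.2]
finger_gap: 19.4
```

{"fn": "apply_moves", "kwargs": {"targets": [{"hand":1,"xyz":[-0.0022,0.006,0],"spin":-7},{"hand":1,"xyz":[-0.0044,0.012,0],"spin":-14},{"hand":1,"xyz":[-0.0066,0.018,0],"spin":-21},{"hand":1,"xyz":[-0.0088,0.024,0],"spin":-28},{"hand":1,"xyz":[-0.0111,0.0296,0],"spin":-35}]}}

```text
t: 5.72
eef_pos: [479.6, 44.7, 312.7]
tcp_rot: [-0.163, 0.987, -0.0, 0.0]
ft_force: [-0.4, -0.0, -0.7]
finger_gap: 19.3
```

{"fn": "apply_moves", "kwargs": {"targets": [{"hand":1,"xyz":[0,0,0],"spin":-7},{"hand":1,"xyz":[0,0,0],"spin":-14},{"hand":1,"xyz":[0,0,0],"spin":-21},{"hand":1,"xyz":[0,0,0],"spin":-28},{"hand":1,"xyz":[0,0,0],"spin":-35}]}}

```text
t: 6.13
eef_pos: [479.4, 44.2, 312.7]
tcp_rot: [-0.452, 0.892, -0.0, 0.0]
ft_force: [-0.8, -0.4, -0.3]
finger_gap: 19.6
```

{"fn": "apply_moves", "kwargs": {"targets": [{"hand":1,"xyz":[0,0,0],"spin":-4},{"hand":1,"xyz":[0,0,0],"spin":-5.5},{"hand":1,"xyz":[0,0,0],"spin":-5.5},{"hand":1,"xyz":[0,0,0],"spin":-5.5},{"hand":1,"xyz":[0,0,0],"spin":-5.5}]}}

```text
t: 6.55
eef_pos: [479.4, 44.4, 312.2]
tcp_rot: [-0.491, 0.871, -0.0, 0.0]
ft_force: [0.0, -0.7, -1.0]
finger_gap: 19.0
```

```bash
python3 st.py; python3 -c "
from h import *
snap('side','s3',(170,100,300,230),5);snap('top','t3',(190,180,330,300),5)"
```

```text
t 6.55 pos [479.39  44.42 312.19] psi 148.88 zax [ 2.e-04 -2.e-04 -1.e+00] F [ 0.04 -0.7  -1.03] T [ 0.009 -0.013  0.017] gap 19.0 q [ 0.02  0.32 -0.23  1.88  0.09  0.95  2.35]
```

View pics/s3.png

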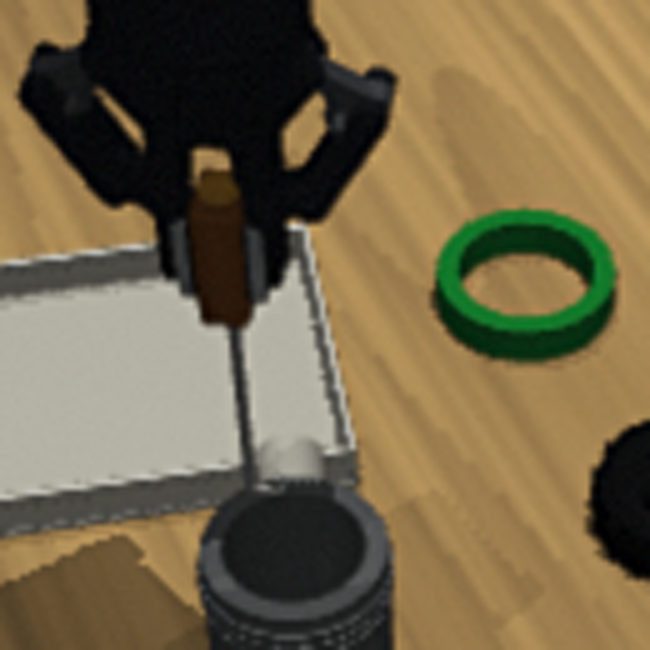

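View pics/t3.png

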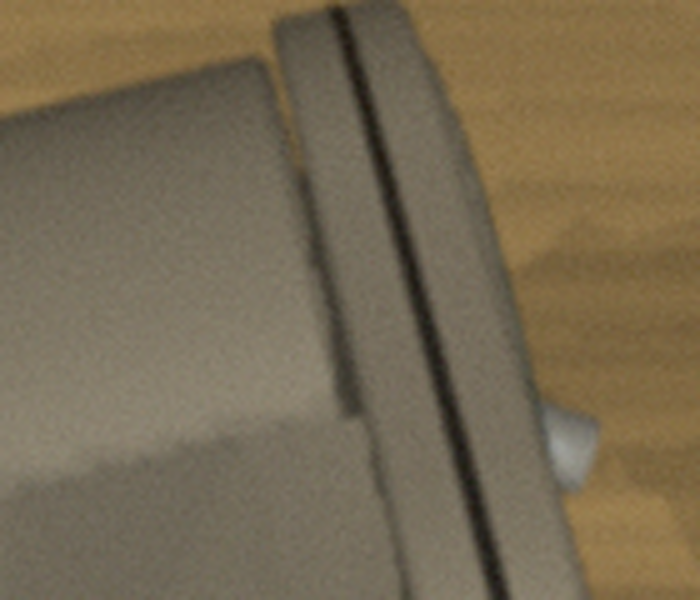

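```bash
python3 -c "
from h import *
P=[[479.4,44.4,281.5],[479.4,44.4,230],[479.4,44.4,200],[479.4,44.4,178.5]]
print((proj('side',P)-[170,100]+.5)*5)
crop('s3_full','s3z',(205,155,235,205),14)"
```

```text
[[232.17142618 311.73989631]
 [241.86764161 406.69789568]
 [247.17906143 458.71425243]
 [250.84434724 494.60951593]]
```

View pics/s3z.png

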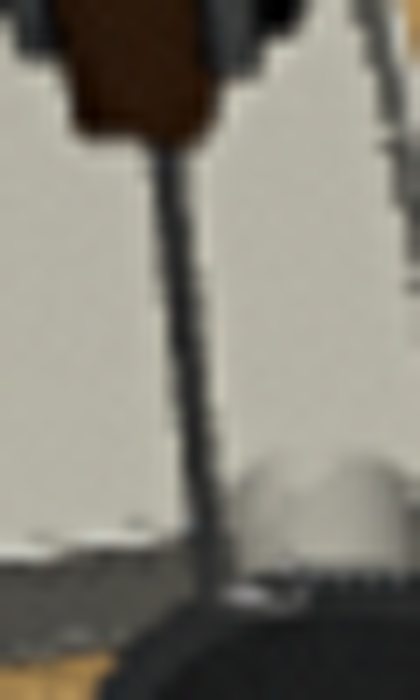

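{"fn": "apply_moves", "kwargs": {"targets": [{"hand":1,"xyz":[0,0,0.015],"spin":0},{"hand":1,"xyz":[0,0,0.03],"spin":0},{"hand":1,"xyz":[0,0,0.045],"spin":0},{"hand":1,"xyz":[0,0,0.055],"spin":0},{"hand":1,"xyz":[0,0,0.06],"spin":0}]}}

```text
t: 7.07
eef_pos: [478.6, 44.3, 250.7]
tcp_rot: [-0.492, 0.871, 0.0, -0.001]
ft_force: [-0.2, 1.1, -1.1]
finger_gap: 19.0
```

```bash
python3 st.py; python3 -c "
from h import *
snap('side','s4',(190,140,270,240),6)"
```

```text
t 7.07 pos [478.61  44.33 250.73] psi 148.94 zax [-2.3e-03 -4.0e-04 -1.0e+00] F [-0.22  1.05 -1.11] T [-0.019 -0.029  0.009] gap 19.0 q [ 0.01  0.4  -0.22  1.97  0.12  0.79  2.32]
```

View pics/s4.png

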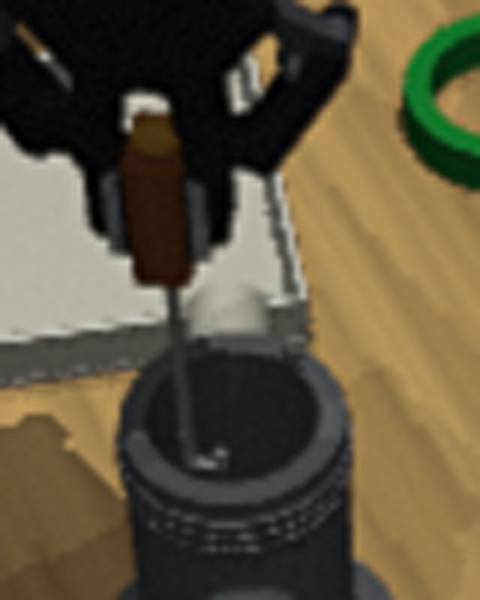

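{"fn": "apply_moves", "kwargs": {"targets": [{"hand":1,"xyz":[0,0,0.01],"spin":0},{"hand":1,"xyz":[0,0,0.02],"spin":0},{"hand":1,"xyz":[0,0,0.028],"spin":0},{"hand":1,"xyz":[0,0,0.034],"spin":0},{"hand":1,"xyz":[0,0,0.036],"spin":0}]}}

```text
t: 7.53
eef_pos: [479.1, 44.4, 215.4]
tcp_rot: [-0.492, 0.871, 0.0, -0.0]
ft_force: [-0.7, -0.3, -0.6]
finger_gap: 19.2
```

{"fn": "apply_moves", "kwargs": {"targets": [{"hand":1,"xyz":[0,0,0.003],"spin":0},{"hand":1,"xyz":[0,0,0.006],"spin":0},{"hand":1,"xyz":[0,0,0.009],"spin":0},{"hand":1,"xyz":[0,0,0.012],"spin":0},{"hand":1,"xyz":[0,0,0.015],"spin":0}]}}

```text
t: 7.95
eef_pos: [479.5, 44.5, 200.9]
tcp_rot: [-0.492, 0.871, -0.0, 0.0]
ft_force: [0.2, 0.3, -1.1]
finger_gap: 19.0
```

```bash
python3 st.py
```

```text
t 7.95 pos [479.47  44.46 200.88] psi 148.96 zax [ 3.e-04  1.e-04 -1.e+00] F [ 0.22  0.33 -1.12] T [-0.044  0.039  0.03 ] gap 19.0 q [-0.01  0.47 -0.2   2.03  0.15  0.66  2.29]
```

{"fn": "apply_moves", "kwargs": {"targets": [{"hand":1,"xyz":[0,0,0.003],"spin":0},{"hand":1,"xyz":[0,0,0.006],"spin":0},{"hand":1,"xyz":[0,0,0.009],"spin":0},{"hand":1,"xyz":[0,0,0.012],"spin":0},{"hand":1,"xyz":[0,0,0.013],"spin":0}]}}

```text
t: 8.37
eef_pos: [479.1, 44.4, 187.5]
tcp_rot: [-0.492, 0.871, 0.0, -0.0]
ft_force: [-0.4, -0.4, -0.3]
finger_gap: 19.2
```

```bash
python3 st.py; python3 -c "
from h import *
snap('side','s5',(190,140,270,240),6)"; python3 st.py
```

```text
t 8.37 pos [479.11  44.42 187.48] psi 148.96 zax [-8.e-04 -1.e-04 -1.e+00] F [-0.39 -0.44 -0.34] T [-0.041  0.003  0.017] gap 19.2 q [-0.01  0.49 -0.2   2.04  0.16  0.63  2.29]
t 8.42 pos [479.08  44.42 187.51] psi 148.96 zax [-9.e-04 -1.e-04 -1.e+00] F [-0.6   0.39 -1.  ] T [-0.053 -0.013 -0.014] gap 19.3 q [-0.01  0.49 -0.2   2.04  0.16  0.63  2.29]
```

View pics/s5.png

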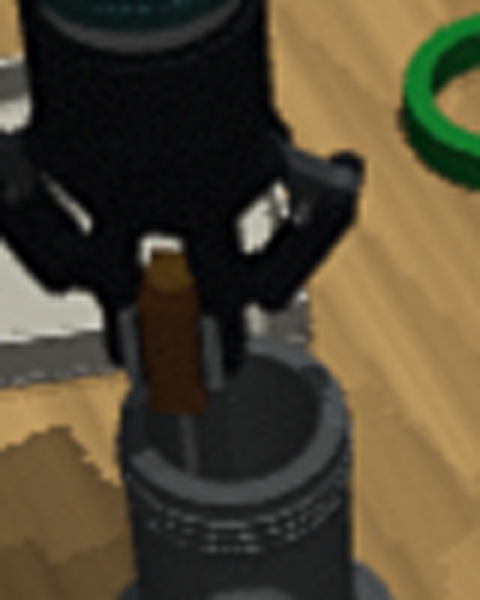

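{"fn": "apply_moves", "kwargs": {"targets": [{"hand":1,"xyz":[0,-0.0025,0],"spin":0},{"hand":1,"xyz":[0,-0.005,0],"spin":0},{"hand":1,"xyz":[0,-0.008,0],"spin":0},{"hand":1,"xyz":[0,-0.01,0],"spin":0},{"hand":1,"xyz":[0,-0.011,0],"spin":0}]}}

```text
t: 8.83
eef_pos: [489.3, 38.5, 188.1]
tcp_rot: [-0.492, 0.871, -0.0, 0.0]
ft_force: [-0.2, -0.2, -0.8]
finger_gap: 19.1
```

```bash
cat > f.py <<'E'
from h import *
F=[];T=[];P=[]
for i in range(4):
    o=monitor.get_obs(); F.append(o["ft_force"]);T.append(o["ft_torque"]);P.append(o["eef_pos"])
    if i<3: imaging.camera("side")
F=np.mean(F,0);T=np.mean(T,0);P=np.mean(P,0); e=np.array([np.cos(np.deg2rad(-31)),np.sin(np.deg2rad(-31))]); n=np.array([-e[1],e[0]])
print("t",round(o["t"],2),"P",P.round(2),"s",((P[:2]-[493.7,36.4])@e).round(2),"lat",((P[:2]-[493.7,36.4])@n).round(2),"F along e",(F[:2]@e).round(2),"lat",(F[:2]@n).round(2),"Fz",F[2].round(2),"T about n",(T[:2]@n).round(3),"about e",(T[:2]@e).round(3))
E
python3 f.py
```

```text
t 8.98 P [489.14  38.55 188.05] s -5.02 lat -0.51 F along e -0.27 lat -0.02 Fz -0.81 T about n -0.026 about e -0.005
```

{"fn": "apply_moves", "kwargs": {"targets": [{"hand":1,"xyz":[0,-0.0005,0],"spin":0},{"hand":1,"xyz":[0,-0.001,0],"spin":0},{"hand":1,"xyz":[0,-0.0015,0],"spin":0},{"hand":1,"xyz":[0,-0.002,0],"spin":0},{"hand":1,"xyz":[0,-0.002,0],"spin":0}]}}

```text
t: 9.4
eef_pos: [490.6, 37.7, 188.0]
tcp_rot: [-0.492, 0.871, -0.0, 0.0]
ft_force: [0.3, -0.4, -1.0]
finger_gap: 19.4
```

```bash
python3 f.py
```

```text
t 9.55 P [490.52  37.74 187.99] s -3.42 lat -0.49 F along e 0.26 lat 0.07 Fz -0.56 T about n -0.023 about e 0.027
```

{"fn": "apply_moves", "kwargs": {"targets": [{"hand":1,"xyz":[0,-0.0004,0],"spin":0},{"hand":1,"xyz":[0,-0.0008,0],"spin":0},{"hand":1,"xyz":[0,-0.0012,0],"spin":0},{"hand":1,"xyz":[0,-0.0012,0],"spin":0},{"hand":1,"xyz":[0,-0.0012,0],"spin":0}]}}

```text
t: 9.97
eef_pos: [491.5, 37.1, 188.0]
tcp_rot: [-0.492, 0.871, 0.0, -0.0]
ft_force: [-0.2, 0.4, -0.1]
finger_gap: 19.0
```

```bash
python3 f.py
```

```text
t 10.12 P [491.51  37.11 187.98] s -2.24 lat -0.51 F along e -0.11 lat 0.18 Fz -0.76 T about n 0.012 about e -0.006
```

{"fn": "apply_moves", "kwargs": {"targets": [{"hand":1,"xyz":[0,-0.0004,0],"spin":0},{"hand":1,"xyz":[0,-0.0008,0],"spin":0},{"hand":1,"xyz":[0,-0.001,0],"spin":0},{"hand":1,"xyz":[0,-0.001,0],"spin":0},{"hand":1,"xyz":[0,-0.001,0],"spin":0}]}}

```text
t: 10.53
eef_pos: [492.4, 36.6, 188.0]
tcp_rot: [-0.492, 0.871, 0.0, -0.0]
ft_force: [0.2, -0.2, -0.3]
finger_gap: 18.9
```

```bash
python3 f.py
```

```text
t 10.68 P [492.37  36.62 187.99] s -1.25 lat -0.5 F along e 0.32 lat 0.28 Fz -0.55 T about n -0.019 about e 0.009
```

{"fn": "apply_moves", "kwargs": {"targets": [{"hand":1,"xyz":[0,-0.0004,0],"spin":0},{"hand":1,"xyz":[0,-0.0008,0],"spin":0},{"hand":1,"xyz":[0,-0.001,0],"spin":0},{"hand":1,"xyz":[0,-0.001,0],"spin":0},{"hand":1,"xyz":[0,-0.001,0],"spin":0}]}}

```text
t: 11.1
eef_pos: [493.2, 36.1, 188.0]
tcp_rot: [-0.492, 0.871, 0.0, -0.0]
ft_force: [0.1, 0.1, -1.5]
finger_gap: 19.1
```

```bash
python3 f.py
```

```text
t 11.25 P [493.24  36.1  188.  ] s -0.24 lat -0.49 F along e 0.23 lat -0.16 Fz -1.25 T about n -0.012 about e -0.015
```

{"fn": "apply_moves", "kwargs": {"targets": [{"hand":1,"xyz":[0,-0.0004,0],"spin":0},{"hand":1,"xyz":[0,-0.0008,0],"spin":0},{"hand":1,"xyz":[0,-0.001,0],"spin":0},{"hand":1,"xyz":[0,-0.001,0],"spin":0},{"hand":1,"xyz":[0,-0.001,0],"spin":0}]}}

```text
t: 11.67
eef_pos: [494.1, 35.6, 188.0]
tcp_rot: [-0.492, 0.871, 0.0, -0.0]
ft_force: [0.1, -0.3, -0.7]
finger_gap: 19.3
```

```bash
python3 f.py
```

```text
t 11.82 P [494.1   35.59 187.99] s 0.76 lat -0.49 F along e 0.16 lat -0.05 Fz -0.68 T about n -0.005 about e -0.002
```

{"fn": "apply_moves", "kwargs": {"targets": [{"hand":1,"xyz":[0,-0.0004,0],"spin":0},{"hand":1,"xyz":[0,-0.0008,0],"spin":0},{"hand":1,"xyz":[0,-0.001,0],"spin":0},{"hand":1,"xyz":[0,-0.001,0],"spin":0},{"hand":1,"xyz":[0,-0.001,0],"spin":0}]}}

```text
t: 12.23
eef_pos: [494.9, 35.1, 188.0]
tcp_rot: [-0.492, 0.871, 0.0, -0.0]
ft_force: [0.2, 0.5, -1.2]
finger_gap: 19.3
```

```bash
python3 f.py
```

```text
t 12.38 P [494.89  35.1  187.98] s 1.69 lat -0.5 F along e 0.26 lat 0.07 Fz -1.0 T about n 0.131 about e -0.007
```

{"fn": "apply_moves", "kwargs": {"targets": [{"hand":1,"xyz":[0,-0.0003,0],"spin":0},{"hand":1,"xyz":[0,-0.0005,0],"spin":0},{"hand":1,"xyz":[0,-0.0005,0],"spin":0},{"hand":1,"xyz":[0,-0.0005,0],"spin":0},{"hand":1,"xyz":[0,-0.0005,0],"spin":0}]}}

```text
t: 12.8
eef_pos: [495.2, 34.9, 187.9]
tcp_rot: [-0.492, 0.87, 0.0, -0.0]
ft_force: [-1.0, 0.4, -1.6]
finger_gap: 19.3
```

```bash
python3 f.py
```

```text
t 12.95 P [495.17  34.92 187.95] s 2.02 lat -0.51 F along e -1.83 lat 0.19 Fz -0.61 T about n 0.464 about e 0.0
```

{"fn": "apply_moves", "kwargs": {"targets": [{"hand":1,"xyz":[0,0.001,0],"spin":0},{"hand":1,"xyz":[0,0.0021,0],"spin":0},{"hand":1,"xyz":[0,0.0021,0],"spin":0},{"hand":1,"xyz":[0,0.0021,-0.001],"spin":0},{"hand":1,"xyz":[0,0.0021,-0.002],"spin":0}]}}

```text
t: 13.37
eef_pos: [493.8, 35.8, 190.1]
tcp_rot: [-0.492, 0.871, -0.0, 0.0]
ft_force: [0.6, 0.0, -1.1]
finger_gap: 18.9
```

```bash
python3 f.py
```

```text
t 13.52 P [493.84  35.82 190.2 ] s 0.42 lat -0.42 F along e -0.22 lat 0.22 Fz -0.82 T about n 0.006 about e 0.012
```

{"fn": "apply_moves", "kwargs": {"targets": [{"hand":1,"xyz":[0,0,-0.001],"spin":0},{"hand":1,"xyz":[0,0,-0.002],"spin":0},{"hand":1,"xyz":[0,0,-0.003],"spin":0},{"hand":1,"xyz":[0,0,-0.004],"spin":0},{"hand":1,"xyz":[0,0,-0.005],"spin":0}]}}

```text
t: 13.93
eef_pos: [493.6, 35.9, 195.1]
tcp_rot: [-0.492, 0.871, -0.0, 0.0]
ft_force: [0.2, 0.1, -1.3]
finger_gap: 19.2
```

```bash
python3 f.py
```

```text
t 14.08 P [493.67  35.9  195.17] s 0.23 lat -0.45 F along e -0.05 lat 0.2 Fz -1.14 T about n -0.005 about e -0.005
```

{"fn": "apply_moves", "kwargs": {"targets": [{"hand":1,"xyz":[0,0,-0.0005],"spin":0},{"hand":1,"xyz":[0,0,-0.001],"spin":0},{"hand":1,"xyz":[0,0,-0.0015],"spin":0},{"hand":1,"xyz":[0,0,-0.002],"spin":0},{"hand":1,"xyz":[0,0,-0.0025],"spin":0}]}}

```text
t: 14.5
eef_pos: [493.6, 35.9, 197.5]
tcp_rot: [-0.492, 0.871, 0.0, -0.0]
ft_force: [-0.0, 0.2, -2.0]
finger_gap: 18.8
```

```bash
python3 f.py
```

```text
t 14.65 P [493.61  35.9  197.56] s 0.18 lat -0.48 F along e 0.27 lat 0.4 Fz -0.92 T about n 0.007 about e 0.003
```

{"fn": "apply_moves", "kwargs": {"targets": [{"hand":1,"xyz":[0,0,-0.0006],"spin":0},{"hand":1,"xyz":[0,0,-0.0012],"spin":0},{"hand":1,"xyz":[0,0,-0.0018],"spin":0},{"hand":1,"xyz":[0,0,-0.0024],"spin":0},{"hand":1,"xyz":[0,0,-0.003],"spin":0}]}}

```text
t: 15.07
eef_pos: [493.6, 35.9, 200.6]
tcp_rot: [-0.492, 0.871, 0.0, 0.0]
ft_force: [-0.2, 1.0, -0.3]
finger_gap: 19.0
```

```bash
python3 f.py
```

```text
t 15.22 P [493.64  35.9  200.6 ] s 0.21 lat -0.46 F along e -0.35 lat 0.48 Fz -0.68 T about n -0.012 about e 0.003
```

{"fn": "apply_moves", "kwargs": {"targets": [{"hand":1,"xyz":[0,0,-0.0004],"spin":0},{"hand":1,"xyz":[0,0,-0.0008],"spin":0},{"hand":1,"xyz":[0,0,-0.0012],"spin":0},{"hand":1,"xyz":[0,0,-0.0016],"spin":0},{"hand":1,"xyz":[0,0,-0.002],"spin":0}]}}

```text
t: 15.63
eef_pos: [493.6, 35.9, 202.5]
tcp_rot: [-0.492, 0.871, 0.0, -0.0]
ft_force: [-0.4, -0.3, -0.4]
finger_gap: 19.1
```

```bash
python3 f.py
```

```text
t 15.78 P [493.6   35.89 202.55] s 0.17 lat -0.49 F along e -0.23 lat -0.32 Fz -0.67 T about n -0.012 about e -0.003
```

{"fn": "apply_moves", "kwargs": {"targets": [{"hand":1,"xyz":[0,0,-0.0003],"spin":0},{"hand":1,"xyz":[0,0,-0.0006],"spin":0},{"hand":1,"xyz":[0,0,-0.0009],"spin":0},{"hand":1,"xyz":[0,0,-0.0012],"spin":0},{"hand":1,"xyz":[0,0,-0.0012],"spin":0}]}}

```text
t: 16.2
eef_pos: [493.5, 35.9, 203.5]
tcp_rot: [-0.492, 0.871, 0.0, -0.0]
ft_force: [0.5, -0.4, -3.6]
finger_gap: 19.4
```

```bash
python3 f.py
```

```text
t 16.35 P [493.45  35.87 203.5 ] s 0.06 lat -0.58 F along e 0.68 lat 0.16 Fz -4.04 T about n -0.078 about e 0.074
```

{"fn": "apply_moves", "kwargs": {"targets": [{"hand":1,"xyz":[0,0,-0.0003],"spin":0},{"hand":1,"xyz":[0,0,-0.0006],"spin":0},{"hand":1,"xyz":[0,0,-0.0009],"spin":0},{"hand":1,"xyz":[0,0,-0.0012],"spin":0},{"hand":1,"xyz":[0,0,-0.0012],"spin":0}]}}

```text
t: 16.77
eef_pos: [493.0, 35.8, 204.5]
tcp_rot: [-0.492, 0.871, 0.0, -0.001]
ft_force: [0.0, 0.8, -9.7]
finger_gap: 18.9
```

```bash
python3 f.py
```

```text
t 16.92 P [493.04  35.82 204.52] s -0.26 lat -0.83 F along e -0.02 lat 0.09 Fz -9.79 T about n -0.032 about e 0.088
```

{"fn": "apply_moves", "kwargs": {"targets": [{"hand":1,"xyz":[0,0,-0.0002],"spin":0},{"hand":1,"xyz":[0,0,-0.0004],"spin":0},{"hand":1,"xyz":[0,0,-0.0006],"spin":0},{"hand":1,"xyz":[0,0,-0.0008],"spin":0},{"hand":1,"xyz":[0,0,-0.001],"spin":0}]}}

```text
t: 17.33
eef_pos: [492.8, 35.9, 205.6]
tcp_rot: [-0.492, 0.87, 0.0, -0.001]
ft_force: [-0.7, 0.6, -11.6]
finger_gap: 19.1
```

```bash
python3 f.py
```

```text
t 17.48 P [492.94  35.88 205.67] s -0.39 lat -0.84 F along e -1.09 lat -0.25 Fz -11.25 T about n 0.527 about e -0.09
```

{"fn": "apply_moves", "kwargs": {"targets": [{"hand":1,"xyz":[0,0,-0.0003],"spin":0},{"hand":1,"xyz":[0,0,-0.0006],"spin":0},{"hand":1,"xyz":[0,0,-0.0009],"spin":0},{"hand":1,"xyz":[0,0,-0.0012],"spin":0},{"hand":1,"xyz":[0,0,-0.0015],"spin":0}]}}

```text
t: 17.9
eef_pos: [493.5, 35.8, 207.4]
tcp_rot: [-0.492, 0.871, 0.0, -0.0]
ft_force: [-1.9, 0.5, -11.8]
finger_gap: 19.2
```

```bash
python3 f.py
```

```text
t 18.05 P [493.57  35.87 207.47] s 0.16 lat -0.53 F along e -1.73 lat -0.45 Fz -10.58 T about n 0.501 about e -0.209
```

{"fn": "apply_moves", "kwargs": {"targets": [{"hand":1,"xyz":[0,0,-0.0005],"spin":0},{"hand":1,"xyz":[0,0,-0.001],"spin":0},{"hand":1,"xyz":[0,0,-0.0015],"spin":0},{"hand":1,"xyz":[0,0,-0.002],"spin":0},{"hand":1,"xyz":[0,0,-0.0025],"spin":0}]}}

```text
t: 18.47
eef_pos: [493.6, 35.9, 210.0]
tcp_rot: [-0.492, 0.871, 0.0, 0.0]
ft_force: [-0.3, 0.5, -11.6]
finger_gap: 19.2
```

```bash
python3 f.py
```

```text
t 18.62 P [493.64  35.91 210.02] s 0.2 lat -0.45 F along e -1.05 lat -0.73 Fz -10.6 T about n 0.499 about e -0.172
```

{"fn": "apply_moves", "kwargs": {"targets": [{"hand":1,"xyz":[0,0,-0.0005],"spin":0},{"hand":1,"xyz":[0,0,-0.001],"spin":0},{"hand":1,"xyz":[0,0,-0.0015],"spin":0},{"hand":1,"xyz":[0,0,-0.002],"spin":0},{"hand":1,"xyz":[0,0,-0.0025],"spin":0}]}}

```text
t: 19.03
eef_pos: [493.7, 35.9, 212.6]
tcp_rot: [-0.492, 0.871, -0.0, 0.0]
ft_force: [-0.6, 1.0, -9.7]
finger_gap: 19.3
```

```bash
python3 f.py
```

```text
t 19.18 P [493.85  35.9  212.68] s 0.38 lat -0.35 F along e -1.29 lat -0.34 Fz -8.46 T about n 0.449 about e -0.203
```

{"fn": "apply_moves", "kwargs": {"targets": [{"hand":1,"xyz":[0,0,-0.0005],"spin":0},{"hand":1,"xyz":[0,0,-0.001],"spin":0},{"hand":1,"xyz":[0,0,-0.0015],"spin":0},{"hand":1,"xyz":[0,0,-0.002],"spin":0},{"hand":1,"xyz":[0,0,-0.0025],"spin":0}]}}

```text
t: 19.6
eef_pos: [494.4, 36.0, 215.5]
tcp_rot: [-0.492, 0.871, -0.0, 0.001]
ft_force: [-0.0, 0.4, -1.2]
finger_gap: 19.2
```

```bash
python3 f.py
```

```text
t 19.75 P [494.16  35.97 215.38] s 0.61 lat -0.14 F along e -0.43 lat -0.03 Fz -1.8 T about n 0.084 about e -0.031
```

{"fn": "apply_moves", "kwargs": {"targets": [{"hand":1,"xyz":[0,0,-0.001],"spin":0},{"hand":1,"xyz":[0,0,-0.003],"spin":0},{"hand":1,"xyz":[0,0,-0.006],"spin":0},{"hand":1,"xyz":[0,0,-0.009],"spin":0},{"hand":1,"xyz":[0,0,-0.012],"spin":0}]}}

```text
t: 20.17
eef_pos: [493.7, 35.9, 227.3]
tcp_rot: [-0.492, 0.871, -0.0, 0.0]
ft_force: [0.6, 0.4, -2.5]
finger_gap: 19.1
```

```bash
python3 f.py
```

```text
t 20.32 P [493.86  35.93 227.49] s 0.38 lat -0.32 F along e -0.1 lat 0.3 Fz -2.43 T about n 0.065 about e -0.038
```

{"fn": "apply_moves", "kwargs": {"targets": [{"hand":1,"xyz":[0,0,-0.004],"spin":0},{"hand":1,"xyz":[0,0,-0.01],"spin":0},{"hand":1,"xyz":[0,0,-0.017],"spin":0},{"hand":1,"xyz":[0,0,-0.024],"spin":0},{"hand":1,"xyz":[0,0,-0.03],"spin":0}]}}

```text
t: 20.73
eef_pos: [493.9, 36.0, 258.0]
tcp_rot: [-0.492, 0.871, -0.0, 0.0]
ft_force: [0.1, -0.7, -2.9]
finger_gap: 19.2
```

```bash
python3 f.py
```

```text
t 20.88 P [494.18  35.99 258.21] s 0.62 lat -0.1 F along e -0.06 lat -0.18 Fz -2.22 T about n 0.096 about e -0.018
```

{"fn": "apply_moves", "kwargs": {"targets": [{"hand":1,"xyz":[0,0,-0.006],"spin":0},{"hand":1,"xyz":[0,0,-0.013],"spin":0},{"hand":1,"xyz":[0,0,-0.02],"spin":0},{"hand":1,"xyz":[0,0,-0.027],"spin":0},{"hand":1,"xyz":[0,0,-0.032],"spin":0}]}}

```text
t: 21.3
eef_pos: [493.9, 36.0, 290.0]
tcp_rot: [-0.492, 0.871, -0.0, 0.001]
ft_force: [-0.4, 0.5, -2.7]
finger_gap: 18.9
```

```bash
python3 f.py;  python3 -c "
from h import *
snap('side','s6',(190,90,280,220),5)"
```

```text
t 21.45 P [494.09  35.97 290.04] s 0.55 lat -0.16 F along e -0.37 lat -0.12 Fz -2.22 T about n 0.095 about e 0.017
```

View pics/s6.png

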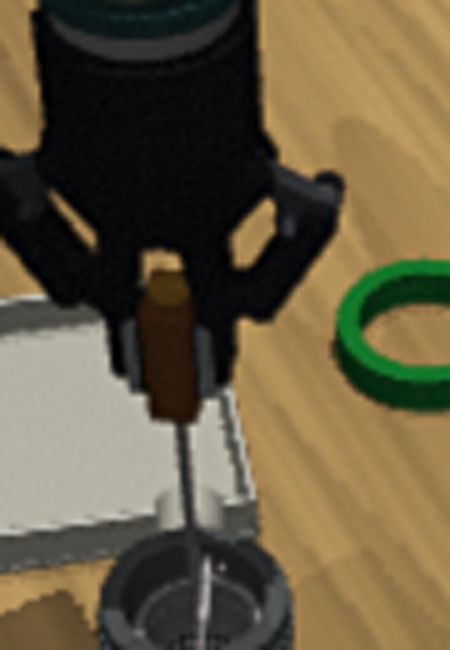

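{"fn": "apply_moves", "kwargs": {"targets": [{"hand":1,"xyz":[0,0,-0.006],"spin":0},{"hand":1,"xyz":[0,0,-0.014],"spin":0},{"hand":1,"xyz":[0,0,-0.022],"spin":0},{"hand":1,"xyz":[0,0,-0.03],"spin":0},{"hand":1,"xyz":[0,0,-0.037],"spin":0}]}}

```text
t: 21.92
eef_pos: [493.9, 35.9, 327.1]
tcp_rot: [-0.492, 0.871, -0.0, 0.001]
ft_force: [-0.3, 0.5, -1.9]
finger_gap: 19.3
```

{"fn": "apply_moves", "kwargs": {"targets": [{"hand":1,"xyz":[0,0,-0.008],"spin":0},{"hand":1,"xyz":[0,0,-0.016],"spin":0},{"hand":1,"xyz":[0,0,-0.024],"spin":0},{"hand":1,"xyz":[0,0,-0.032],"spin":0},{"hand":1,"xyz":[0,0,-0.037],"spin":0}]}}

```text
t: 22.33
eef_pos: [494.0, 36.0, 364.2]
tcp_rot: [-0.492, 0.871, -0.0, 0.001]
ft_force: [-0.0, -0.2, -2.8]
finger_gap: 19.5
```

```bash
python3 f.py;  python3 -c "
from h import *
snap('side','s7',(180,60,290,210),5)"
python3 - <<'E'
from h import *
# tray corners from top0: outer rim z=28
for uv in [(115,198),(190,213),(165,303),(88,285)]: print(ray("top",uv,28).round(1))
for uv in [(157,156),(238,148),(241,192),(162,206)]: print("side",ray("side",uv,28).round(1))
E
```

```text
t 22.48 P [494.03  35.97 364.01] s 0.5 lat -0.2 F along e 0.12 lat 0.22 Fz -2.07 T about n -0.012 about e 0.028
[610.9 341.8  28. ]
[579.1 178.8  28. ]
[387.2 224.9  28. ]
[424.8 387.   28. ]
side [425.8 383.4  28. ]
side [630.2 323.8  28. ]
side [575.1 173.4  28. ]
side [385.6 210.4  28. ]
```

View pics/s7.png

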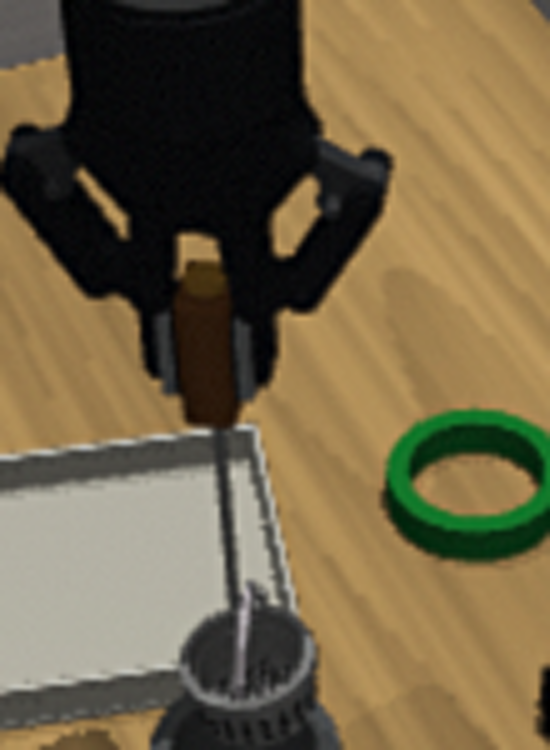

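{"fn": "apply_moves", "kwargs": {"targets": [{"hand":1,"xyz":[-0.0026,0.0015,0],"spin":0},{"hand":1,"xyz":[-0.0087,0.0049,0],"spin":0},{"hand":1,"xyz":[-0.0175,0.0097,0],"spin":0},{"hand":1,"xyz":[-0.028,0.0156,0],"spin":0},{"hand":1,"xyz":[-0.0393,0.0219,0],"spin":0}]}}

```text
t: 22.95
eef_pos: [495.0, 82.2, 362.7]
tcp_rot: [-0.492, 0.87, 0.0, -0.0]
ft_force: [0.0, 0.7, -2.9]
finger_gap: 19.2
```

{"fn": "apply_moves", "kwargs": {"targets": [{"hand":1,"xyz":[-0.0122,0.0068,0],"spin":0},{"hand":1,"xyz":[-0.0245,0.0136,0],"spin":0},{"hand":1,"xyz":[-0.0367,0.0205,0],"spin":0},{"hand":1,"xyz":[-0.0489,0.0273,0],"spin":0},{"hand":1,"xyz":[-0.0612,0.0341,0],"spin":0}]}}

```text
t: 23.37
eef_pos: [497.0, 152.9, 362.7]
tcp_rot: [-0.493, 0.87, 0.0, -0.0]
ft_force: [0.8, -0.4, -1.7]
finger_gap: 19.2
```

{"fn": "apply_moves", "kwargs": {"targets": [{"hand":1,"xyz":[-0.0122,0.0068,0],"spin":0},{"hand":1,"xyz":[-0.0245,0.0136,0],"spin":0},{"hand":1,"xyz":[-0.0367,0.0205,0],"spin":0},{"hand":1,"xyz":[-0.0489,0.0273,0],"spin":0},{"hand":1,"xyz":[-0.0612,0.0341,0],"spin":0}]}}

```text
t: 23.78
eef_pos: [499.2, 222.9, 362.6]
tcp_rot: [-0.493, 0.87, 0.0, -0.0]
ft_force: [0.3, -0.1, -2.2]
finger_gap: 19.2
```

{"fn": "apply_moves", "kwargs": {"targets": [{"hand":1,"xyz":[-0.0122,0.0068,0],"spin":0},{"hand":1,"xyz":[-0.0236,0.0131,0],"spin":0},{"hand":1,"xyz":[-0.0341,0.019,0],"spin":0},{"hand":1,"xyz":[-0.0428,0.0239,0.003],"spin":0},{"hand":1,"xyz":[-0.0498,0.0278,0.008],"spin":0}]}}

```text
t: 24.2
eef_pos: [501.7, 279.6, 354.9]
tcp_rot: [-0.493, 0.87, 0.0, 0.001]
ft_force: [-0.5, 0.8, -1.7]
finger_gap: 19.4
```

{"fn": "apply_moves", "kwargs": {"targets": [{"hand":1,"xyz":[0,0,0.008],"spin":0},{"hand":1,"xyz":[0,0,0.02],"spin":0},{"hand":1,"xyz":[0,0,0.034],"spin":0},{"hand":1,"xyz":[0,0,0.048],"spin":0},{"hand":1,"xyz":[0,0,0.06],"spin":0}]}}

```text
t: 24.62
eef_pos: [501.4, 276.4, 293.1]
tcp_rot: [-0.492, 0.871, -0.0, -0.001]
ft_force: [0.5, -0.5, -1.6]
finger_gap: 18.8
```

```bash
python3 f.py;  python3 -c "
from h import *
snap('side','s8',(140,30,280,210),4);snap('top','t8',(60,150,260,330),4)"
```

```text
t 24.77 P [500.81 276.22 292.45] s -117.42 lat 209.22 F along e -0.02 lat -0.31 Fz -2.68 T about n 0.029 about e -0.028
```

View pics/s8.png

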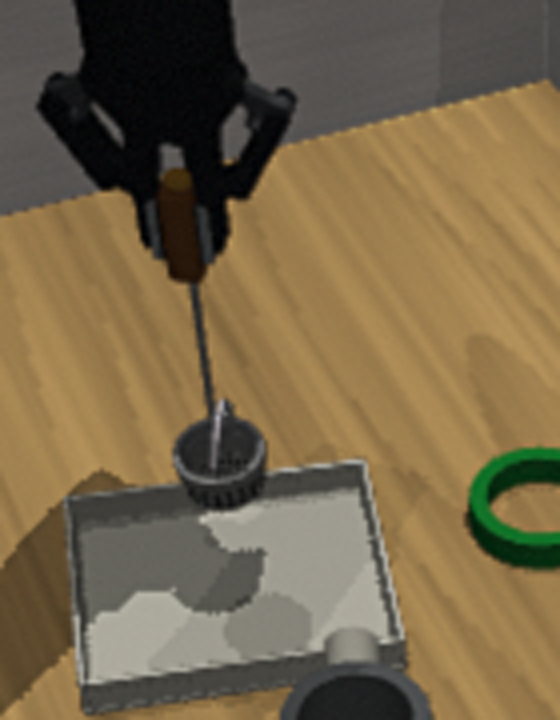

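View pics/t8.png

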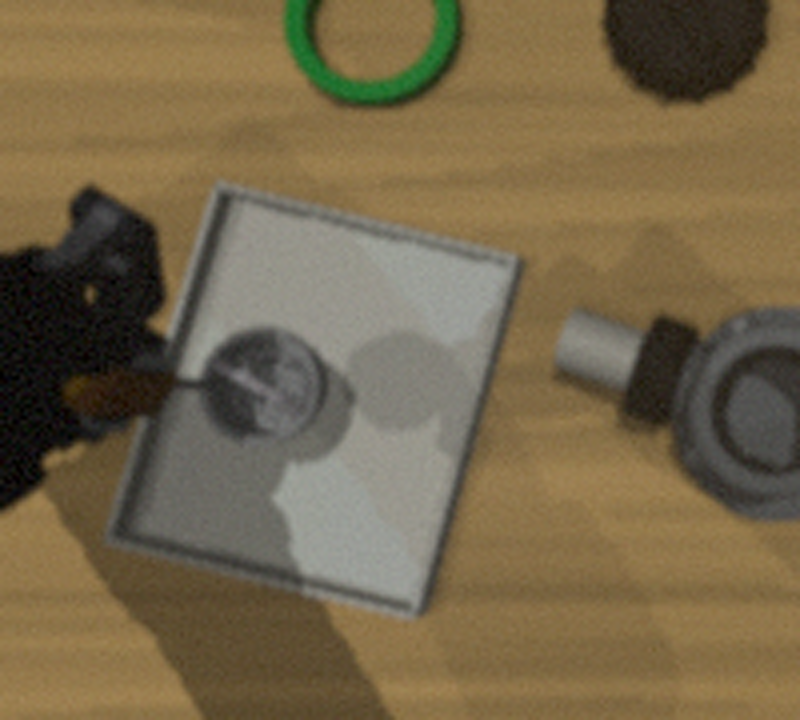

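{"fn": "apply_moves", "kwargs": {"targets": [{"hand":1,"xyz":[0,0,0.008],"spin":0},{"hand":1,"xyz":[0,0,0.018],"spin":0},{"hand":1,"xyz":[0,0,0.03],"spin":0},{"hand":1,"xyz":[0,0,0.042],"spin":0},{"hand":1,"xyz":[0,0,0.05],"spin":0}]}}

```text
t: 25.28
eef_pos: [501.0, 277.5, 243.3]
tcp_rot: [-0.492, 0.871, -0.0, -0.001]
ft_force: [-0.1, 0.1, -3.4]
finger_gap: 19.1
```

{"fn": "apply_moves", "kwargs": {"targets": [{"hand":1,"xyz":[0,0,0.006],"spin":0},{"hand":1,"xyz":[0,0,0.012],"spin":0},{"hand":1,"xyz":[0,0,0.018],"spin":0},{"hand":1,"xyz":[0,0,0.022],"spin":0},{"hand":1,"xyz":[0,0,0.024],"spin":0}]}}

```text
t: 25.7
eef_pos: [501.5, 277.8, 220.4]
tcp_rot: [-0.492, 0.871, 0.0, -0.0]
ft_force: [0.2, -0.7, -2.7]
finger_gap: 19.1
```

```bash
python3 f.py;  python3 -c "
from h import *
snap('side','s9',(140,60,260,210),5)"
```

```text
t 25.85 P [501.53 277.88 220.59] s -117.66 lat 211.02 F along e -0.13 lat -0.3 Fz -2.37 T about n -0.013 about e -0.002
```

View pics/s9.png

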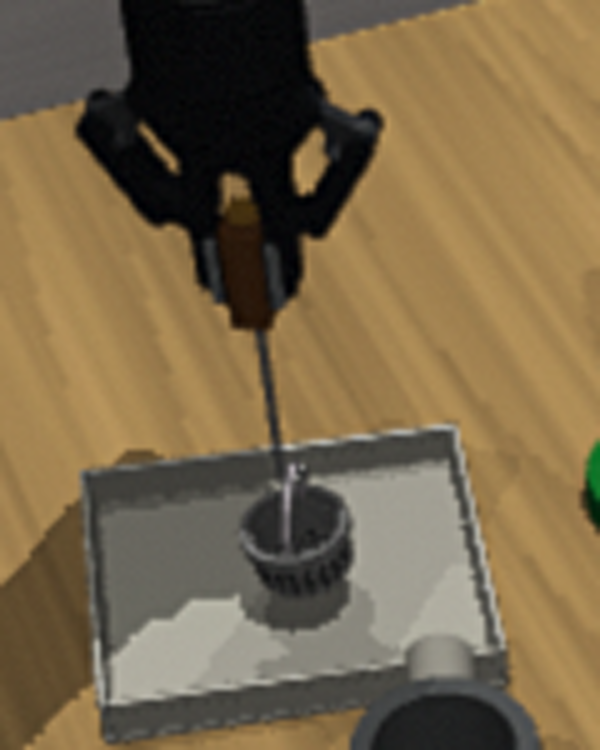

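{"fn": "apply_moves", "kwargs": {"targets": [{"hand":1,"xyz":[0,0,0.004],"spin":0},{"hand":1,"xyz":[0,0,0.008],"spin":0},{"hand":1,"xyz":[0,0,0.012],"spin":0},{"hand":1,"xyz":[0,0,0.015],"spin":0},{"hand":1,"xyz":[0,0,0.017],"spin":0}]}}

```text
t: 26.32
eef_pos: [501.4, 277.7, 203.3]
tcp_rot: [-0.492, 0.871, 0.0, -0.0]
ft_force: [0.0, -0.3, -2.0]
finger_gap: 18.9
```

```bash
python3 f.py
```

```text
t 26.47 P [501.38 277.75 203.32] s -117.72 lat 210.83 F along e -0.25 lat -0.26 Fz -2.65 T about n -0.029 about e -0.015
```

{"fn": "apply_moves", "kwargs": {"targets": [{"hand":1,"xyz":[0,0,0.0012],"spin":0},{"hand":1,"xyz":[0,0,0.0024],"spin":0},{"hand":1,"xyz":[0,0,0.0036],"spin":0},{"hand":1,"xyz":[0,0,0.0048],"spin":0},{"hand":1,"xyz":[0,0,0.006],"spin":0}]}}

```text
t: 26.88
eef_pos: [501.8, 277.9, 197.9]
tcp_rot: [-0.492, 0.871, -0.0, 0.0]
ft_force: [0.8, -0.4, -1.8]
finger_gap: 19.2
```

```bash
python3 f.py
```

```text
t 27.03 P [501.76 277.91 197.85] s -117.47 lat 211.16 F along e 0.08 lat 0.27 Fz -1.45 T about n -0.062 about e -0.002
```

{"fn": "apply_moves", "kwargs": {"targets": [{"hand":1,"xyz":[0,0,0.0008],"spin":0},{"hand":1,"xyz":[0,0,0.0016],"spin":0},{"hand":1,"xyz":[0,0,0.0024],"spin":0},{"hand":1,"xyz":[0,0,0.0032],"spin":0},{"hand":1,"xyz":[0,0,0.004],"spin":0}]}}

```text
t: 27.45
eef_pos: [501.8, 277.9, 193.9]
tcp_rot: [-0.492, 0.871, -0.0, 0.0]
ft_force: [1.1, -1.3, -1.6]
finger_gap: 18.9
```

```bash
python3 f.py; python3 -c "
from h import *
snap('side','s10',(140,60,260,210),5)"
```

```text
t 27.6 P [501.63 277.84 193.81] s -117.56 lat 211.03 F along e 0.76 lat -0.38 Fz -0.95 T about n -0.2 about e 0.011
```

View pics/s10.png

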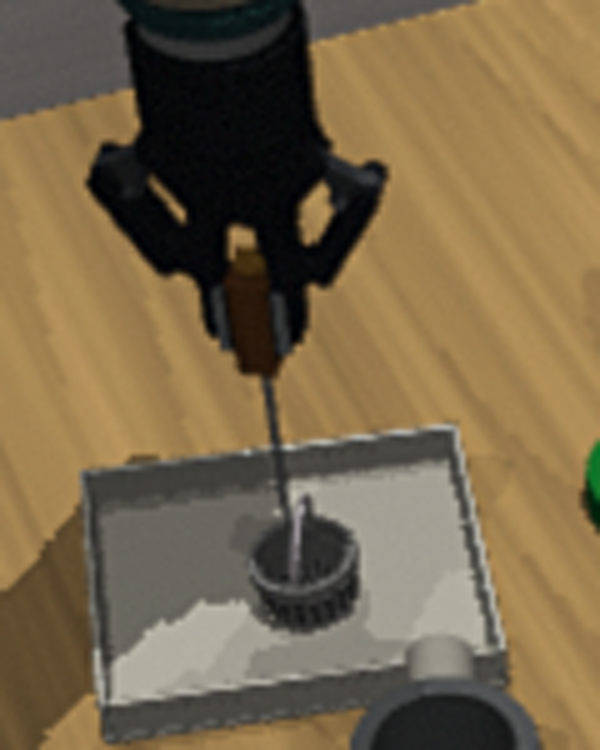

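{"fn": "apply_moves", "kwargs": {"targets": [{"hand":1,"xyz":[0,-0.0008,0],"spin":0},{"hand":1,"xyz":[0,-0.0015,0.001],"spin":0},{"hand":1,"xyz":[0,-0.0015,0.002],"spin":0},{"hand":1,"xyz":[0,-0.0015,0.003],"spin":0},{"hand":1,"xyz":[0,-0.0015,0.004],"spin":0}]}}

```text
t: 28.07
eef_pos: [502.8, 277.0, 189.7]
tcp_rot: [-0.492, 0.871, 0.0, -0.0]
ft_force: [0.7, -0.2, -1.0]
finger_gap: 19.1
```

```bash
python3 f.py
```

```text
t 28.22 P [502.67 277.05 189.6 ] s -116.26 lat 210.9 F along e 0.5 lat 0.22 Fz -1.53 T about n -0.103 about e -0.008
```

{"fn": "apply_moves", "kwargs": {"targets": [{"hand":1,"xyz":[0,-0.0008,0],"spin":0},{"hand":1,"xyz":[0,-0.0012,0.001],"spin":0},{"hand":1,"xyz":[0,-0.0012,0.002],"spin":0},{"hand":1,"xyz":[0,-0.0012,0.003],"spin":0},{"hand":1,"xyz":[0,-0.0012,0.004],"spin":0}]}}

```text
t: 28.63
eef_pos: [503.8, 276.6, 185.8]
tcp_rot: [-0.492, 0.871, 0.0, -0.0]
ft_force: [-0.4, -0.3, -0.9]
finger_gap: 19.4
```

```bash
python3 f.py
```

```text
t 28.78 P [503.74 276.57 185.73] s -115.09 lat 211.04 F along e 0.17 lat -0.18 Fz -1.36 T about n -0.012 about e -0.015
```

{"fn": "apply_moves", "kwargs": {"targets": [{"hand":1,"xyz":[0,0,0.0015],"spin":0},{"hand":1,"xyz":[0,0,0.003],"spin":0},{"hand":1,"xyz":[0,0,0.004],"spin":0},{"hand":1,"xyz":[0,0,0.005],"spin":0},{"hand":1,"xyz":[0,0,0.006],"spin":0}]}}

```text
t: 29.2
eef_pos: [503.9, 276.5, 179.8]
tcp_rot: [-0.492, 0.871, 0.0, -0.0]
ft_force: [-0.1, -0.2, -0.1]
finger_gap: 19.0
```

```bash
python3 f.py; python3 -c "
from h import *
snap('side','s11',(180,130,230,200),9)"
```

```text
t 29.35 P [503.85 276.45 179.71] s -114.93 lat 210.99 F along e -0.42 lat 0.36 Fz -0.82 T about n -0.006 about e -0.015
```

View pics/s11.png

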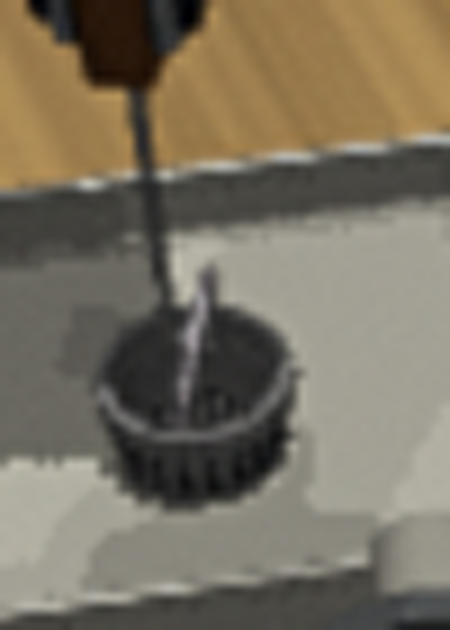

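{"fn": "apply_moves", "kwargs": {"targets": [{"hand":1,"xyz":[0,0.001,0],"spin":0},{"hand":1,"xyz":[0,0.003,0],"spin":0},{"hand":1,"xyz":[0,0.005,0],"spin":0},{"hand":1,"xyz":[0,0.006,0],"spin":0},{"hand":1,"xyz":[0,0.006,0],"spin":0}]}}

```text
t: 29.82
eef_pos: [498.4, 280.0, 179.9]
tcp_rot: [-0.492, 0.87, 0.0, -0.0]
ft_force: [-0.3, -0.1, -0.6]
finger_gap: 19.1
```

```bash
python3 f.py
```

```text
t 29.97 P [498.64 279.76 179.95] s -121.11 lat 211.14 F along e 0.08 lat 0.18 Fz -0.71 T about n -0.0 about e -0.001
```

{"fn": "apply_moves", "kwargs": {"targets": [{"hand":1,"xyz":[0,0.004,0],"spin":0},{"hand":1,"xyz":[0,0.01,0],"spin":0},{"hand":1,"xyz":[0,0.018,0],"spin":0},{"hand":1,"xyz":[0,0.028,0],"spin":0},{"hand":1,"xyz":[0,0.036,-0.002],"spin":0}]}}

```text
t: 30.38
eef_pos: [466.2, 299.0, 181.7]
tcp_rot: [-0.493, 0.87, 0.0, -0.001]
ft_force: [0.4, 0.6, -1.3]
finger_gap: 19.2
```

```bash
python3 f.py; python3 -c "
from h import *
snap('side','s12',(150,120,230,200),7)"
```

```text
t 30.53 P [465.97 299.65 182.13] s -159.35 lat 211.37 F along e -0.54 lat 0.01 Fz -0.91 T about n 0.026 about e 0.007
```

View pics/s12.png

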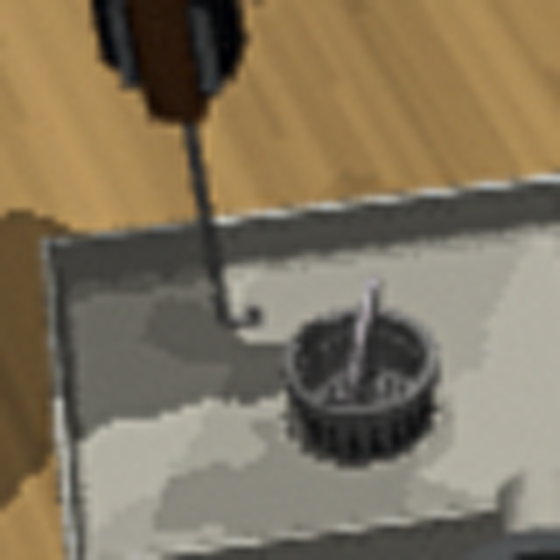

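```bash
python3 mv.py 466 300 182 148.97 460 280 310 120.97
python3 mv.py 460 280 310 120.97 445 150 312 85.97
python3 mv.py 445 150 312 85.97 430 20 312 50.97
python3 mv.py 430 20 312 50.97 410 -120 312 15.97
python3 mv.py 410 -120 312 15.97 405 -255 260 3.47

```

```text
tool xyz m [ 0.0202 -0.0052 -0.128 ] spin 28.0 dist 129.7
tool xyz m [ 0.0798 -0.1037 -0.002 ] spin 35.0 dist 130.9
tool xyz m [ 0.0058 -0.1307 -0.    ] spin 35.0 dist 130.9
tool xyz m [-0.0726 -0.1213 -0.    ] spin 35.0 dist 141.4
tool xyz m [-0.1284 -0.042   0.052 ] spin 12.5 dist 144.8
```

{"fn": "apply_moves", "kwargs": {"targets": [{"hand":1,"xyz":[0,0,-0.02],"spin":0},{"hand":1,"xyz":[0,0,-0.05],"spin":7},{"hand":1,"xyz":[-0.005,0,-0.08],"spin":14},{"hand":1,"xyz":[0.01,-0.003,-0.11],"spin":21},{"hand":1,"xyz":[0.0202,-0.0052,-0.128],"spin":28}]}}

```text
t: 31.0
eef_pos: [463.2, 278.3, 313.0]
tcp_rot: [-0.264, 0.965, 0.001, 0.002]
ft_force: [-0.1, -0.5, -1.3]
finger_gap: 19.2
```

{"fn": "apply_moves", "kwargs": {"targets": [{"hand":1,"xyz":[0.016,-0.0207,0],"spin":7},{"hand":1,"xyz":[0.032,-0.0415,0],"spin":14},{"hand":1,"xyz":[0.048,-0.0622,0],"spin":21},{"hand":1,"xyz":[0.064,-0.083,-0.001],"spin":28},{"hand":1,"xyz":[0.0798,-0.1037,-0.002],"spin":35}]}}

```text
t: 31.42
eef_pos: [446.8, 146.5, 312.1]
tcp_rot: [0.039, 0.999, -0.0, 0.0]
ft_force: [0.0, -0.9, -1.5]
finger_gap: 19.1
```

{"fn": "apply_moves", "kwargs": {"targets": [{"hand":1,"xyz":[0.0012,-0.0261,0],"spin":7},{"hand":1,"xyz":[0.0023,-0.0523,0],"spin":14},{"hand":1,"xyz":[0.0035,-0.0784,0],"spin":21},{"hand":1,"xyz":[0.0046,-0.1046,0],"spin":28},{"hand":1,"xyz":[0.0058,-0.1307,0],"spin":35}]}}

```text
t: 31.83
eef_pos: [431.8, 16.5, 312.1]
tcp_rot: [0.337, 0.941, 0.0, 0.0]
ft_force: [0.2, 0.4, -1.9]
finger_gap: 19.1
```

{"fn": "apply_moves", "kwargs": {"targets": [{"hand":1,"xyz":[-0.0145,-0.0243,0],"spin":7},{"hand":1,"xyz":[-0.029,-0.0485,0],"spin":14},{"hand":1,"xyz":[-0.0436,-0.0728,0],"spin":21},{"hand":1,"xyz":[-0.0581,-0.097,0],"spin":28},{"hand":1,"xyz":[-0.0726,-0.1213,0],"spin":35}]}}

```text
t: 32.25
eef_pos: [411.6, -123.5, 312.2]
tcp_rot: [0.605, 0.796, 0.0, 0.0]
ft_force: [-0.1, 0.6, -0.8]
finger_gap: 18.8
```

{"fn": "apply_moves", "kwargs": {"targets": [{"hand":1,"xyz":[-0.028,-0.009,0],"spin":5},{"hand":1,"xyz":[-0.058,-0.018,0],"spin":10},{"hand":1,"xyz":[-0.088,-0.028,0.012],"spin":12.5},{"hand":1,"xyz":[-0.112,-0.037,0.035],"spin":12.5},{"hand":1,"xyz":[-0.1284,-0.042,0.052],"spin":12.5}]}}

```text
t: 32.67
eef_pos: [406.0, -260.2, 259.4]
tcp_rot: [0.687, 0.727, -0.001, 0.001]
ft_force: [0.6, 0.6, -0.5]
finger_gap: 18.7
```

```bash
python3 f.py;python3 st.py;python3 -c "
from h import *
snap('side','s13',(200,240,340,395),5)"
```

```text
t 32.82 P [ 405.19 -259.97  258.25] s 76.77 lat -299.62 F along e -0.07 lat 0.04 Fz -1.28 T about n 0.019 about e -0.041
t 32.82 pos [ 405.63 -257.94  258.94] psi 3.25 zax [-2.7e-03  4.0e-04 -1.0e+00] F [ 0.34  1.02 -0.99] T [ 0.068 -0.001 -0.034] gap 19.0 q [ 0.18  0.41  0.45  1.97 -0.24  0.82  0.82]
```

View pics/s13.png

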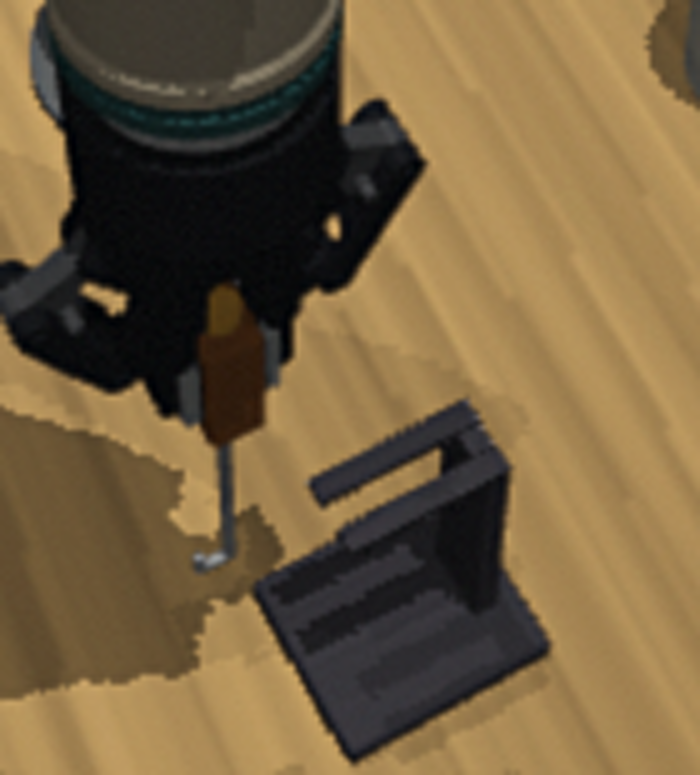

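{"fn": "apply_moves", "kwargs": {"targets": [{"hand":1,"xyz":[0,0,0.02],"spin":0},{"hand":1,"xyz":[0,0,0.045],"spin":0},{"hand":1,"xyz":[0,0,0.07],"spin":0},{"hand":1,"xyz":[0,0,0.088],"spin":0},{"hand":1,"xyz":[0,0,0.091],"spin":0}]}}

```text
t: 33.28
eef_pos: [406.4, -254.5, 167.4]
tcp_rot: [0.685, 0.729, 0.0, -0.002]
ft_force: [-0.1, -0.3, 0.0]
finger_gap: 19.2
```

```bash
python3 f.py;python3 f.py; python3 st.py;python3 mv.py 462.5 -257.8 0 3.47 407 -258 0 3.47
```

```text
t 33.43 P [ 407.08 -255.5   168.72] s 76.09 lat -294.82 F along e 0.15 lat -0.14 Fz 0.04 T about n -0.001 about e 0.001
t 33.58 P [ 407.9  -256.81  170.26] s 77.47 lat -295.52 F along e 0.09 lat -0.49 Fz -0.61 T about n 0.005 about e 0.026
t 33.58 pos [ 407.86 -256.98  170.32] psi 3.5 zax [ 0.0026 -0.0012 -1.    ] F [-0.52 -0.88 -1.42] T [-0.034  0.012  0.016] gap 18.9 q [ 0.25  0.54  0.37  2.07 -0.34  0.59  0.91]
tool xyz m [ 0.0032 -0.0554 -0.    ] spin 0.0 dist 55.5
```

{"fn": "apply_moves", "kwargs": {"targets": [{"hand":1,"xyz":[-0.002,0,0],"spin":0},{"hand":1,"xyz":[-0.0041,0,0.002],"spin":0},{"hand":1,"xyz":[-0.0041,0.006,0.003],"spin":0},{"hand":1,"xyz":[-0.0041,0.012,0.003],"spin":0},{"hand":1,"xyz":[-0.0041,0.017,0.003],"spin":0}]}}

```text
t: 34.0
eef_pos: [425.1, -259.8, 165.9]
tcp_rot: [0.685, 0.728, 0.0, 0.0]
ft_force: [0.5, 0.4, -2.2]
finger_gap: 18.9
```

```bash
python3 st.py;python3 -c "
from h import *
snap('side','s14',(240,280,320,385),7);snap('top','t14',(350,220,450,300),7)"; python3 st.py
```

```text
t 34.0 pos [ 425.09 -259.77  165.89] psi 3.47 zax [ 5.e-04 -0.e+00 -1.e+00] F [ 0.47  0.38 -2.24] T [-0.017  0.01  -0.057] gap 18.9 q [ 0.25  0.57  0.36  2.03 -0.34  0.61  0.9 ]
t 34.1 pos [ 425.55 -259.56  165.8 ] psi 3.55 zax [ 9.e-04 -3.e-04 -1.e+00] F [ 0.38 -0.53 -1.5 ] T [-0.003  0.012 -0.001] gap 19.1 q [ 0.24  0.57  0.36  2.03 -0.34  0.6   0.9 ]
```

View pics/s14.png

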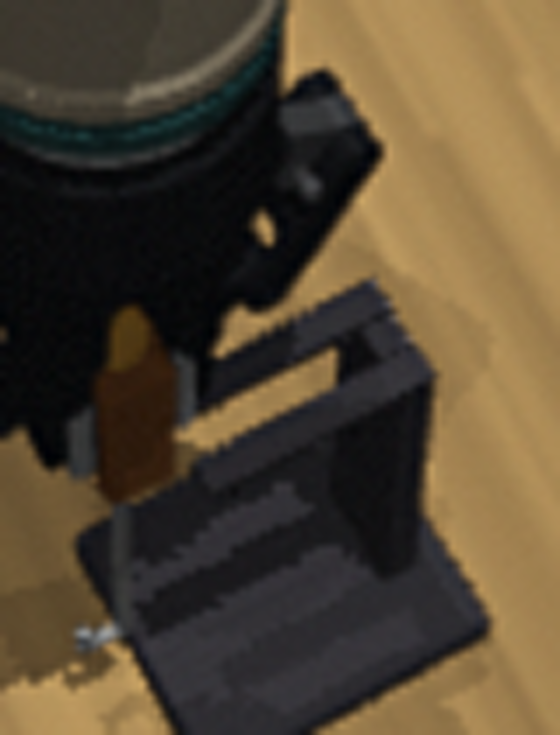

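View pics/t14.png

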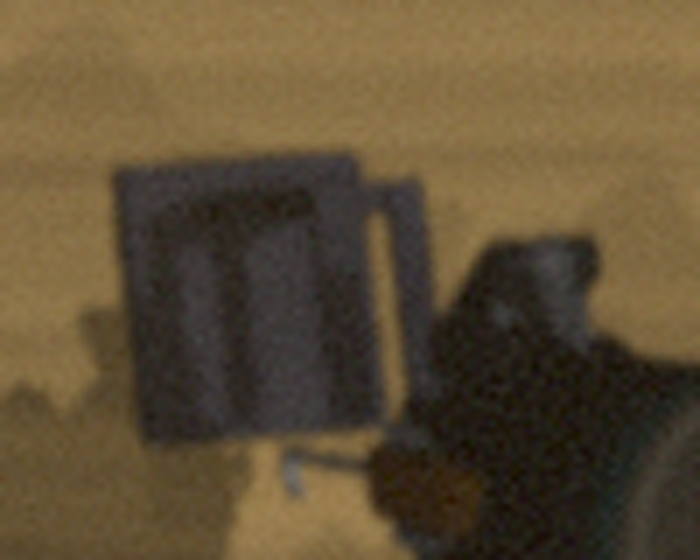

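{"fn": "apply_moves", "kwargs": {"targets": [{"hand":1,"xyz":[-0.0004,0.006,0],"spin":0},{"hand":1,"xyz":[-0.0004,0.013,0],"spin":0},{"hand":1,"xyz":[-0.0004,0.021,0],"spin":0},{"hand":1,"xyz":[-0.0004,0.029,0],"spin":0},{"hand":1,"xyz":[-0.0004,0.037,0.001],"spin":0}]}}

```text
t: 34.52
eef_pos: [462.2, -257.9, 165.0]
tcp_rot: [0.685, 0.728, 0.0, 0.0]
ft_force: [0.2, 0.1, -1.3]
finger_gap: 19.1
```

```bash
python3 f.py; python3 f.py;python3 st.py
```

```text
t 34.67 P [ 462.79 -257.65  164.77] s 124.95 lat -267.97 F along e -0.1 lat 0.3 Fz -1.38 T about n -0.033 about e 0.053
t 34.82 P [ 460.92 -257.82  164.71] s 123.44 lat -269.08 F along e -0.09 lat -0.4 Fz -1.4 T about n 0.014 about e -0.001
t 34.82 pos [ 460.45 -257.97  164.81] psi 3.44 zax [-7.e-04  2.e-04 -1.e+00] F [-0.7  -1.03 -1.07] T [ 0.01   0.021 -0.011] gap 19.1 q [ 0.21  0.6   0.37  1.95 -0.34  0.65  0.86]
```

{"fn": "apply_moves", "kwargs": {"targets": [{"hand":1,"xyz":[0,0.0005,0.002],"spin":0},{"hand":1,"xyz":[0,0.0005,0.004],"spin":0},{"hand":1,"xyz":[0,0.0005,0.006],"spin":0},{"hand":1,"xyz":[0,0.0005,0.0075],"spin":0},{"hand":1,"xyz":[0,0.0005,0.008],"spin":0}]}}

```text
t: 35.23
eef_pos: [461.2, -257.9, 156.5]
tcp_rot: [0.686, 0.728, -0.0, -0.0]
ft_force: [0.2, 0.1, -1.3]
finger_gap: 19.1
```

```bash
python3 f.py
```

```text
t 35.38 P [ 461.32 -257.89  156.66] s 123.82 lat -268.93 F along e 0.22 lat -0.12 Fz -0.91 T about n -0.004 about e -0.038
```

{"fn": "apply_moves", "kwargs": {"targets": [{"hand":1,"xyz":[0,0,0.0004],"spin":0},{"hand":1,"xyz":[0,0,0.0008],"spin":0},{"hand":1,"xyz":[0,0,0.001],"spin":0},{"hand":1,"xyz":[0,0,0.001],"spin":0},{"hand":1,"xyz":[0,0,0.001],"spin":0}]}}

```text
t: 35.8
eef_pos: [461.5, -257.9, 155.9]
tcp_rot: [0.685, 0.728, 0.0, -0.0]
ft_force: [0.1, -0.2, -1.2]
finger_gap: 19.0
```

```bash
python3 f.py;python3 -c "
from h import *
snap('side','s15',(240,280,320,385),7)"
```

```text
t 35.95 P [ 461.51 -257.9   155.91] s 123.99 lat -268.85 F along e -0.04 lat 0.19 Fz -1.02 T about n -0.002 about e 0.01
```

View pics/s15.png

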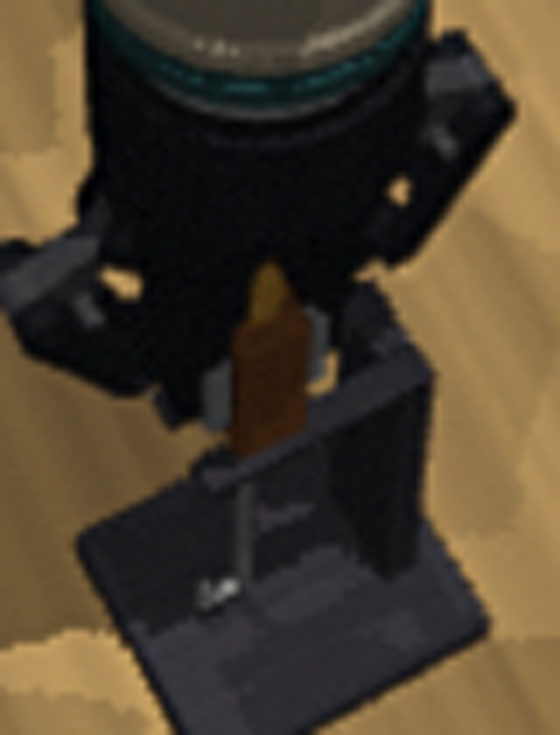

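Hanging hook is seated between the prongs; a little lower until it touches.

{"fn": "apply_moves", "kwargs": {"targets": [{"hand":1,"xyz":[0,0,0.0003],"spin":0},{"hand":1,"xyz":[0,0,0.0006],"spin":0},{"hand":1,"xyz":[0,0,0.0008],"spin":0},{"hand":1,"xyz":[0,0,0.0008],"spin":0},{"hand":1,"xyz":[0,0,0.0008],"spin":0}]}}

```text
t: 36.42
eef_pos: [461.5, -257.9, 155.7]
tcp_rot: [0.685, 0.728, 0.0, 0.0]
ft_force: [-2.0, 1.2, 4.6]
finger_gap: 19.3
```

```bash
python3 f.py
```

```text
t 36.57 P [ 461.55 -257.96  155.68] s 124.04 lat -268.87 F along e -2.02 lat 0.04 Fz 5.38 T about n 0.303 about e 0.014
```

{"fn": "apply_moves", "kwargs": {"targets": [{"hand":1,"xyz":[0,0,0.0003],"spin":0},{"hand":1,"xyz":[0,0,0.0006],"spin":0},{"hand":1,"xyz":[0,0,0.0008],"spin":0},{"hand":1,"xyz":[0,0,0.0008],"spin":0},{"hand":1,"xyz":[0,0,0.0008],"spin":0}]}}

```text
t: 36.98
eef_pos: [461.5, -258.0, 155.6]
tcp_rot: [0.686, 0.728, 0.0, 0.0]
ft_force: [-2.6, 1.3, 13.0]
finger_gap: 19.2
```

```bash
python3 f.py
```

```text
t 37.13 P [ 461.53 -257.95  155.63] s 124.02 lat -268.88 F along e -3.29 lat 0.22 Fz 12.54 T about n 0.754 about e 0.03
```

{"fn": "apply_moves", "kwargs": {"targets": [{"hand":1,"xyz":[0,0,-0.0006],"spin":0},{"hand":1,"xyz":[0,0,-0.0013],"spin":0},{"hand":1,"xyz":[0,0,-0.0013],"spin":0},{"hand":0.7,"xyz":[0,0,-0.0013],"spin":0},{"hand":0.6,"xyz":[0,0,-0.0013],"spin":0}], "force": 20}}

```text
t: 37.55
eef_pos: [461.5, -257.9, 155.4]
tcp_rot: [0.685, 0.728, -0.0, -0.0]
ft_force: [0.0, -0.5, 0.1]
finger_gap: 33.9
```

{"fn": "apply_moves", "kwargs": {"targets": [{"hand":0.4,"xyz":[0,0,0],"spin":0},{"hand":0.2,"xyz":[0,0,0],"spin":0},{"hand":0,"xyz":[0,0,0],"spin":0},{"hand":0,"xyz":[0,0,0],"spin":0},{"hand":0,"xyz":[0,0,0],"spin":0}]}}

```text
t: 37.97
eef_pos: [461.5, -257.9, 155.5]
tcp_rot: [0.685, 0.728, -0.0, -0.0]
ft_force: [-0.2, -0.2, -0.4]
finger_gap: 84.9
```

```bash
python3 st.py;python3 -c "
from h import *
snap('side','s16',(240,280,320,385),7)"
```

```text
t 37.97 pos [ 461.51 -257.92  155.54] psi 3.46 zax [-1.e-04 -0.e+00 -1.e+00] F [-0.18 -0.18 -0.41] T [-0.001  0.037  0.006] gap 84.9 q [ 0.22  0.62  0.36  1.95 -0.35  0.63  0.87]
```

View pics/s16.png

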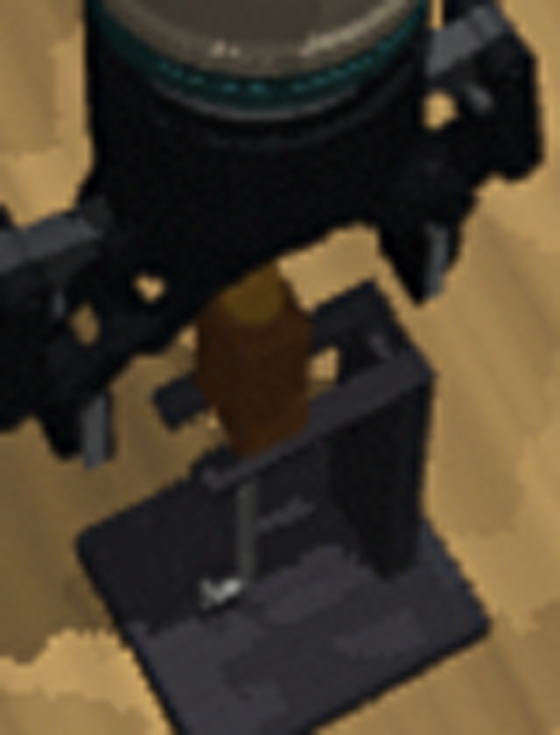

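Hook hangs, fingers open. Rise straight up and clear the view.

{"fn": "apply_moves", "kwargs": {"targets": [{"hand":0,"xyz":[0,0,-0.01],"spin":0},{"hand":0,"xyz":[0,0,-0.03],"spin":0},{"hand":0,"xyz":[0,0,-0.06],"spin":0},{"hand":0,"xyz":[0,0,-0.1],"spin":0},{"hand":0,"xyz":[0,0,-0.13],"spin":0}]}}

```text
t: 38.43
eef_pos: [461.5, -258.4, 288.7]
tcp_rot: [0.686, 0.728, 0.0, 0.001]
ft_force: [0.7, -0.3, 0.5]
finger_gap: 85.0
```

{"fn": "apply_moves", "kwargs": {"targets": [{"hand":0,"xyz":[-0.02,0,0],"spin":0},{"hand":0,"xyz":[-0.045,0,0],"spin":0},{"hand":0,"xyz":[-0.07,0,0],"spin":0},{"hand":0,"xyz":[-0.09,0,0],"spin":0},{"hand":0,"xyz":[-0.1,0,0],"spin":0}]}}

```text
t: 38.85
eef_pos: [466.8, -360.8, 286.6]
tcp_rot: [0.686, 0.727, -0.001, 0.001]
ft_force: [0.5, -0.2, 0.2]
finger_gap: 85.6
```

```bash
python3 st.py;python3 -c "
from h import *
snap('side','s17',None,1.4);snap('top','t17',None,1.4)
crop('s17_full','s17z',(240,290,330,395),6)"
```

```text
t 38.85 pos [ 466.85 -360.77  286.57] psi 3.3 zax [ 4.0e-04 -2.6e-03 -1.0e+00] F [ 0.47 -0.17  0.15] T [-0.043 -0.032  0.011] gap 85.6 q [ 0.32  0.54  0.46  1.66 -0.27  1.01  0.92]
```

View pics/s17.png

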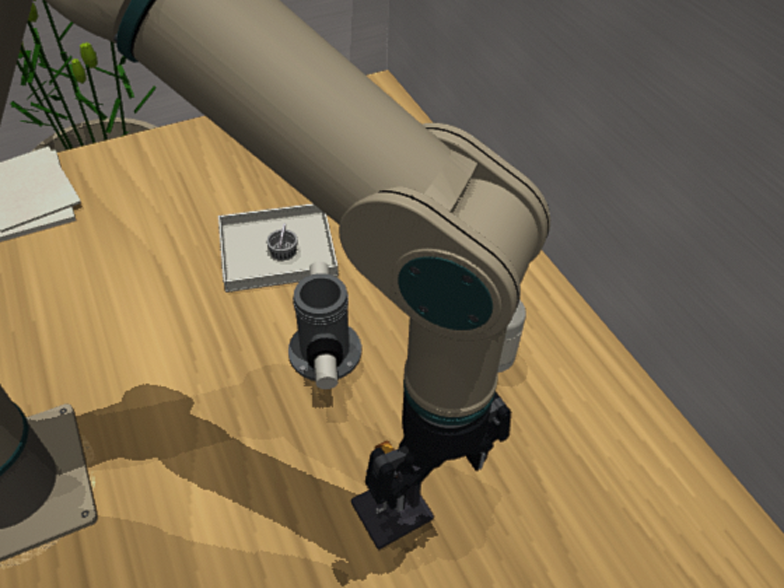

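View pics/t17.png

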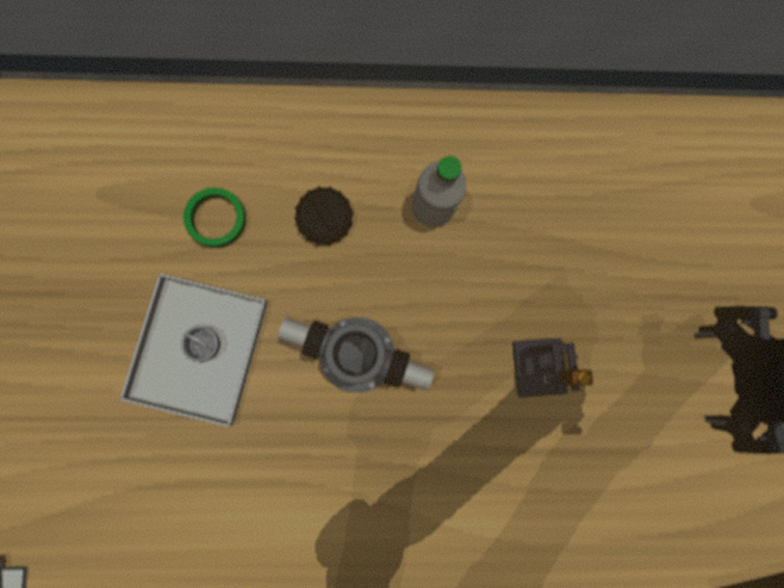

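View pics/s17z.png

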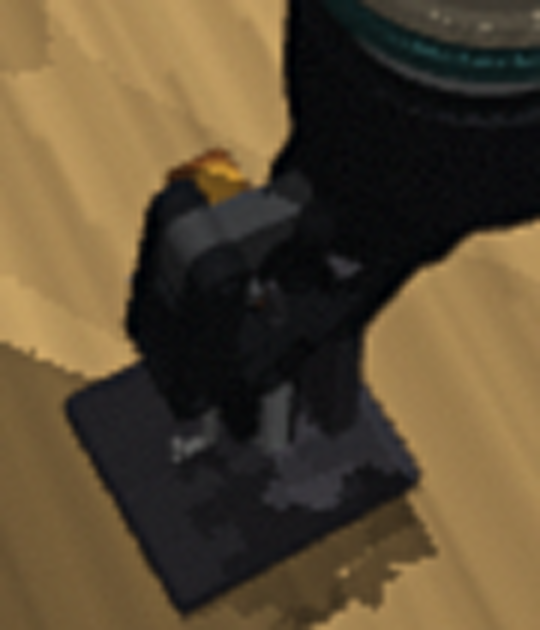

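{"fn": "apply_moves", "kwargs": {"targets": [{"hand":0,"xyz":[0,0,0],"spin":0},{"hand":0,"xyz":[0,0,0],"spin":0},{"hand":0,"xyz":[0,0,0],"spin":0},{"hand":0,"xyz":[0,0,0],"spin":0},{"hand":0,"xyz":[0,0,0],"spin":0}]}}

```text
t: 39.37
eef_pos: [467.8, -356.9, 285.7]
tcp_rot: [0.685, 0.729, 0.0, -0.0]
ft_force: [0.8, 0.3, -0.3]
finger_gap: 85.2
```

```bash
python3 -c "
from h import *
snap('top','t18',(350,225,440,300),8)
a=cv2.imread('pics/t18_full.png').astype(int);b=cv2.imread('pics/top0.png').astype(int)
print('cap/tape/bottle diff',np.abs(a-b)[100:185,120:340].mean())
print(monitor.get_obs()['t'])"
```

```text
cap/tape/bottle diff 4.6075579322638145
39.4167
```

View pics/t18.png

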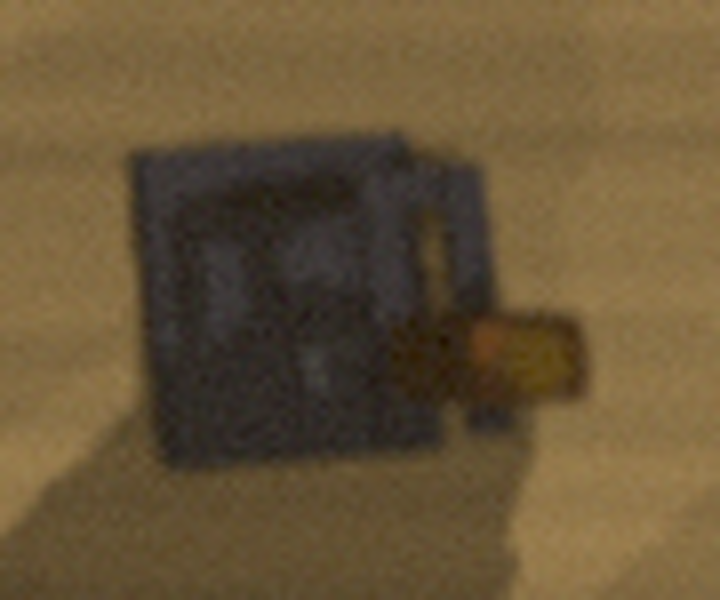

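The hook hangs as it did at the start (handle top at crop pixel 540,360, within a pixel of the first picture).

```bash
python3 -c "
from station import bot
print(bot.sign_off())"
```

```text
the job is handed in; nothing more can be done
None
```

The basket stands upright near the middle of the white tray, and the hook is back in its stand. I handed the job in at about 39.4 s of the 72 s allowed, and the hand-in gave no verdict.

- **Catching the bail:** The wire leaned about 6 mm off centre. I felt the shank touch it and added a half-millimetre push to confirm. That put about 2 N on the force sensor, or up to about 3.5 N going by the moment, against the 7 N limit. I then backed off so the wire sat in the hook's gap.
- **Drawing the basket:** It took about 10–11 N to pull it free of the seal, under the 22 N limit. I carried it on the hook alone, lowered it to the tray floor and slid the hook out with no measurable force.
- **Last checks:**
  - The pictures show the basket upright inside the tray and clear of the hook.
  - The hook sits in the fork within about a pixel (about 2 mm) of where it started, though its tilt was judged by eye only. In the last side picture the gripper partly hid it.
  - The cap, bottle and tape roll look unmoved in the top picture.
  - The arm was clear of everything, with sensor forces at noise level.
- **Disagreements:** The two cameras differed by 1–4 mm on the stand and up to about 10 mm on the tray centre. I used middle values, relied on touch at the bail and checked for contact at the fork. No check failed.

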